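# Nest the water-bath vessels and hold the probe in the canister

### The arm

A 6-joint arm with a two-finger parallel gripper is mounted at the origin on the work surface. World frame = base frame: x ahead of the robot, y to its left, z up, the work surface at z = 0. Lengths are in mm, angles in rad, forces in N, time in s.
With the tool pointing down it reaches from about 275 to 1000 mm from the base axis. Payload 8.4 kg.
Tool frame: the origin (TCP) lies midway between the tips of the shut fingers; the grasp point (between the pads) lies 19 mm behind it (r.grip_point_offset is the distance from the TCP to the grasp point, in mm); z points along the fingers, x is the direction in which the jaws open and shut, and the axes are right-handed (so a half turn about z gives the same grasp; the last joint's range is limited). The gripper opens to 85 mm and grips with 20 to 120 N. Pads are 22 mm wide; open, the fingers measure 114 mm over their backs; the gripper's body (76 mm by 85 mm) begins 54 mm behind the grasp point. The pads swing forward as they close: fully open they stand 13 mm farther back than shut.
Start: joints at [1.14, 0.353, 1.633, -0, 1.155, -0.002], TCP at [259.861, 568.419, 231.281] pointing down, gripper open.
Joint ranges: [-2.63, 2.63], [-0.92, 2.1], [0.06, 2.66], [-1.3, 4.44], [0, 2.69], [-3.02, 3.02]. Speed limits (rad/s): [2.22, 2.22, 2.79, 3.14, 3.14, 3.14].

### API

Orientations are given as [roll, pitch, yaw] about the fixed x, y, z axes, in that order (R = Rz(yaw) Ry(pitch) Rx(roll)).
In Python, from rig import monitor, vision, sign_off, r gives the robot as it stands.
- The arm moves only by the shell command python3 -m inch 'ROWS' [FORCE]. ROWS is JSON, a list of rows, each an object with "dp": the shift along the tool's x, y, z in mm, a list of three; "angular": the turn, a rotation vector about the tool's x, y, z in rad, a list of three; "fingers": the closure in counts, from 0 (fully open) to 255 (shut). A call has 1 to 12 rows; each row is the pose to reach, as a shift and turn from the pose commanded when the call began, along the tool's axes at that moment; what a row does not reach only later rows make up. A row lasts 1/12 s, in which the tool goes at most 41.7 mm and 7.16 degrees, less where a joint would pass 70% of its speed; a pose out of reach is approached as far as the arm can. A call with a gripper value outside its range is refused whole. The fingers move at their own pace and stop on an object; FORCE is the grip in N (left out, the last holds). Time passes only in rows, so rows that repeat a pose let the fingers close. It gives the time, the measured TCP pose, the force and the opening at its end, in the units of the state.
- monitor.sense(): the state, without advancing time (a new reading comes with each control period).
- vision.grab_frame(name): name is "scene" or "side" or "wrist"; returns (picture, depth): 480x640x3 uint8, blue, green, red; 480x640 float32, mm along the optical axis (not along the pixel's ray), 0 where there is no reading.
- vision.camera_params(name): a dict with "fx", "fy", "cx", "cy" (pixels), "R" (3x3) and "t" (3): a world point X has camera coordinates R X + t. Camera axes: x right, y down, z forward; pixel columns grow to the right and rows downward; lengths in mm; the calibration is good to about 2 mm. A picture is of the moment at which its call begins: read the wrist's pose just before it. camera_params takes no time and is no camera call; for the wrist camera it gives the pose at the moment of the call.
- sign_off(): hands the job in, once; it reports no verdict.
The state is a dict: "clock": time; "qpos": joint angles; "qvel": joint speeds; "joint_efforts": joint torques, N m; "eef_pos": TCP position; "tcp_rot": TCP orientation; "contact_force": force on the tool from outside, world axes, zero at the start; "wrist_torque": the same for the moment, N m; "opening": opening from 0.0 (shut) to 1.0 (fully open).
Only numpy, scipy, OpenCV 4.12 (cv2) and the standard library are available. Lean on these libraries where they do the work, as an engineer would, in place of code of your own. Each camera call takes 0.05 s, during which the arm holds its last target.

### The job

Set up the little water bath: stand the steel beaker inside the blue jug and let go, then stand the clear canister inside the beaker and let go. Then take the red-handled probe thermometer out of its white stand and lower its rod through the hole in the canister's lid without it ever touching the canister, and finish while still holding it there: upright, still, centred in the hole, its tip about halfway down inside the canister. Leave the spice jar, mug, brush and spoon alone.

Things in the scene. Friction and masses are not known exactly. Their poses are not given: they have to be found in the camera images.
- jug: Low wide blue ceramic jug, loose, about 500 g: outer diameter 100 mm, height 50 mm, wall 5 mm (inner diameter 90 mm for most of its height, the inner floor about 78 mm across), inner floor 6 mm above its underside. A small side handle reaches 81 mm from the axis along its own +x, below the rim. Origin: centre of the underside, z up.
- beaker: Straight open steel beaker, loose, about 140 g: outer diameter 62 mm, height 92 mm, wall 3 mm (inner diameter 56 mm), inner floor 4 mm above its underside. Can be gripped across its outside near the rim. Standing in the jug its rim is 48 mm above the jug's rim. Origin: centre of the underside, z up.
- canister: Straight clear acrylic canister with a closed blue lid, loose, about 120 g: outer diameter 44 mm, height 135 mm with the lid; inner floor 4 mm above its underside. The lid is a flat 6 mm thick disc, flush with the wall, that stays shut, with a round hole of 18 mm diameter through its centre. Can be gripped across its outside near the lid. Standing in the beaker its top is 47 mm above the beaker's rim. Origin: centre of the underside, z up.
- hole (a point): Centre of the hole in the canister's lid, at the lid's upper face, 135 mm above the canister's underside; moves with the canister.
- stand: White plastic probe stand, fixed to the counter: foot 80 x 70 mm, two side legs 60 mm apart along its y, top plate 44 x 66 mm with a hole of about 15 mm in its centre; the plate's upper face is 120 mm above the counter. Origin: centre of the underside on the counter, straight below the hole.
- probe: Probe thermometer, loose, about 70 g: a steel rod of 8 mm diameter and 110 mm length with a square red handle 22 x 22 mm and 50 mm tall on top (from 110 to 160 mm above the tip). It starts upright in the stand with the handle's underside resting on the plate and the rod hanging through the hole, so it must be lifted 110 mm straight up to come free. Origin: the lower tip of the rod on its axis, z up along the rod to the handle, x and y square to the handle's faces.
- probe_tip (a point): Lower tip of the probe's rod, on its axis (same point as the probe's origin).
- rod_mid (a point): Point on the rod's axis, 70 mm above the tip, about where the rod crosses the lid when it is lowered halfway.
- spice_jar: Bystander: terracotta-coloured spice jar with a green cap, about 48 mm diameter and 85 mm tall. Origin: centre of the underside.
- mug: Bystander: white mug, about 74 mm diameter and 85 mm tall, with a handle on its own +y side. Origin: centre of the underside.
- brush: Bystander: small silicone brush with pale wooden handle, lying along its x, at the robot's right.
- spoon: Bystander: steel spoon lying along its x, at the robot's left.
Mind the look-alikes: they are no part of the job. What is shaped like the canister but orange is not meant. Leave any pink look-alike of the beaker alone.

How it is judged (in metres and radians):
On the way, in this order (a step that is already met when the one before it is completed fails the run):
1. the beaker stands upright on the floor of the jug, let go (horizontal distance between beaker and jug below 0.02 m and z of beaker in the frame of jug below 0.01 m and angle between each of beaker, jug's own z axis and vertical below 0.08 rad and contact force between beaker and the fingers below 0.1 N), for 0.2 s.
2. the canister stands upright on the floor of the beaker in the jug, let go (horizontal distance between canister and beaker below 0.012 m and z of canister in the frame of beaker below 0.008 m and horizontal distance between beaker and jug below 0.02 m and z of beaker in the frame of jug below 0.01 m and angle between canister's own z axis and vertical below 0.08 rad and contact force between canister and the fingers below 0.1 N), for 0.2 s.
At the end, for the whole second after the job is handed in: Beaker on the jug's floor, canister upright on the beaker's floor; gripper holds the probe still, upright (0.1 rad), rod axis within 3.5 mm of the hole's centre at the lid, tip within 7 mm of it sideways and 35 to 95 mm above the canister's underside, canister untouched (all of step 2 and angle between jug's own z axis and vertical below 0.08 rad and z of probe_tip in the frame of canister between 0.035 and 0.095 m and horizontal distance between rod_mid and hole below 0.0035 m and horizontal distance between probe_tip and hole below 0.007 m and angle between probe's own z axis and vertical below 0.1 rad and contact force between probe and the fingers above 1 N and contact force between probe and canister below 0.1 N and linear speed of probe below 0.02 m/s and contact force between canister and the arm below 0.1 N); the arm keeps its last pose, push and grip.
It fails at once if the probe touches the canister (contact force between probe and canister above 0.3 N).
It fails at once if a bystander is disturbed (distance of any of spice_jar, mug, brush, spoon from where it was at the start of the episode above 0.02 m).
It also fails if it takes over 67 s, if anything falls off the work surface, if the arm or the gripper's body presses on something with over 40 N, if the wrist force passes 120 N, or if a joint passes its speed limit or range.

## Working session

There is one attempt and no reset: what is moved stays moved. The work goes in short steps, Python scripts to look and compute and a shell command to move; the robot and the scene stay as the last step left them, time stands still between calls to the robot, and variables do not carry over. Pictures are saved under pics/ and viewed, and the job is handed in when it is done.

```bash
ls; mkdir -p pics
python3 - <<'E'
from rig import monitor, vision, r
import cv2,numpy as np
s=monitor.sense(); print(s); print(r.grip_point_offset)
for n in ["scene","side","wrist"]:
    p,d=vision.grab_frame(n); c=vision.camera_params(n)
    cv2.imwrite(f"pics/{n}0.png",p); np.savez(f"{n}0.npz",p=p,d=d,**c)
    print(n,c)
E
```

```text
pics
{'clock': 0.0, 'qpos': array([ 1.13956601e+00,  3.53637943e-01,  1.63412072e+00, -1.11122314e-05,
        1.15517918e+00, -2.40855093e-03]), 'qvel': array([ 2.04770720e-03, -3.78406679e-05,  5.02683995e-05,  9.74436863e-04,
        7.15562886e-04, -9.42637287e-04]), 'joint_efforts': array([-2.25428339e-03, -6.05256343e+01, -3.42055929e+01, -6.58579665e-05,
        9.53166542e-03, -8.64359822e-05]), 'eef_pos': array([259.69029372, 567.9882455 , 230.57378459]), 'tcp_rot': array([3.14158573e+00, 1.34520606e-03, 1.14197905e+00]), 'contact_force': array([ 0.137355  , -0.44982907,  0.64177798]), 'wrist_torque': array([-0.05075508, -0.0306631 ,  0.02324609]), 'opening': 0.9994632047196909}
18.700000000000003
scene {'fx': 465.6275268769588, 'fy': 465.6275268769588, 'cx': 317.6714327534344, 'cy': 235.15430537458155, 'R': array([[-0.52822323,  0.84905499,  0.00926535],
       [ 0.61725622,  0.39146147, -0.68246075],
       [-0.58307373, -0.35477253, -0.73086351]]), 't': array([ 305.74371393, -296.52416153, 1698.92674705])}
side {'fx': 588.6539833337563, 'fy': 588.6539833337563, 'cx': 321.98308115254264, 'cy': 229.49350204172606, 'R': array([[ 0.99875504, -0.04480056, -0.02193822],
       [-0.04487186, -0.61473986, -0.78745249],
       [ 0.02179202,  0.78745655, -0.61598481]]), 't': array([-581.47244918,  106.11810081, 1505.63495866])}
wrist {'fx': 389.46038838351683, 'fy': 389.46038838351683, 'cx': 322.2201344383542, 'cy': 237.7522778883094, 'R': array([[ 4.14947805e-01,  9.09844956e-01, -6.89458820e-04],
       [ 8.72884423e-01, -3.97877407e-01,  2.82429378e-01],
       [ 2.56692624e-01, -1.17795268e-01, -9.59287846e-01]]), 't': array([-625.38717035,  -37.47173949,  379.30619178])}
```

View pics/scene0.png

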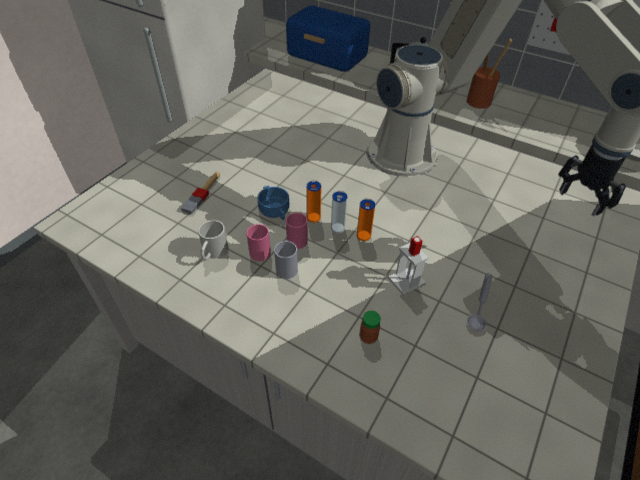

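View pics/side0.png

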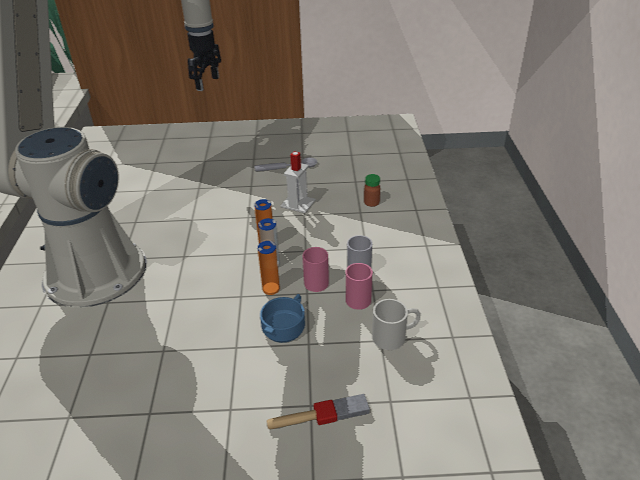

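View pics/wrist0.png

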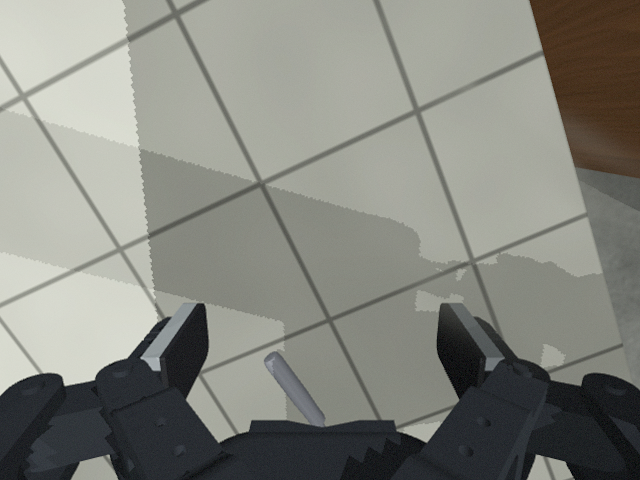

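In the scene picture, the beaker-like items are steel (286,260), pink (259,243), pink (297,230) and the white mug (213,240). The canister-like ones are clear (340,212), orange (314,202) and orange (366,220). By the description I want the steel one at (286,260) and the clear one at (340,212). Next I'll check both in a close crop and measure them.

```bash
cat > h.py <<'E'
import numpy as np,cv2
def load(f):
    z=np.load(f); return z['p'],z['d'],{k:z[k] for k in ['fx','fy','cx','cy','R','t']}
def cloud(d,c):
    v,u=np.mgrid[0:480,0:640]
    P=np.stack([(u-c['cx'])/c['fx']*d,(v-c['cy'])/c['fy']*d,d],-1)
    W=(P-c['t'])@c['R']
    W[d<=0]=np.nan
    return W
def proj(X,c):
    q=np.asarray(X,float)@np.asarray(c['R']).T+c['t']; return np.stack([c['fx']*q[...,0]/q[...,2]+c['cx'],c['fy']*q[...,1]/q[...,2]+c['cy']],-1)
def fitc(xy):
    A=np.c_[2*xy,np.ones(len(xy))]; s=np.linalg.lstsq(A,(xy**2).sum(1),rcond=None)[0]
    return s[:2],np.sqrt(s[2]+s[0]**2+s[1]**2)
E
python3 - <<'E'
from h import *
p,d,c=load('scene0.npz'); W=cloud(d,c)
cv2.imwrite('pics/crop0.png',cv2.resize(p[160:360,170:440],None,fx=2.9,fy=2.9,interpolation=cv2.INTER_CUBIC)[:600,:800])
for n,cc in [('scene',None),('side',None)]:
    p,d,c=load(n+'0.npz'); W=cloud(d,c)
    m=(W[...,2]>15)&(W[...,0]>250)&(W[...,0]<950)&(W[...,1]>-450)&(W[...,1]<420)&(W[...,2]<250)
    m=m.astype(np.uint8)
    k,l,st,ce=cv2.connectedComponentsWithStats(m)
    for i in range(1,k):
        if st[i,4]<60: continue
        w=W[l==i]; zt=np.nanpercentile(w[:,2],98)
        top=w[w[:,2]>zt-6]
        xy,rr=fitc(top[:,:2])
        print(n,np.round(ce[i]),st[i,4],'ztop %.0f'%zt,'min',w.min(0).round(),'max',w.max(0).round(),'topcirc',xy.round(1),round(rr,1),len(top), 'col',p[l==i].mean(0).round())
E
```

```text
scene [313. 200.] 527 ztop 138 min [ 432. -115.   15.] max [480. -71. 140.] topcirc [454.1 -93.8] 16.9 99 col [ 31.  62. 106.]
scene [273. 201.] 606 ztop 53 min [ 435. -278.   15.] max [ 538. -155.   58.] topcirc [ 485.4 -226.1] 48.0 134 col [72. 54. 35.]
scene [196. 202.] 122 ztop 23 min [ 549. -450.   15.] max [ 654. -424.   25.] topcirc [ 603.7 -437.2] 30.5 80 col [70. 67. 84.]
scene [338. 210.] 537 ztop 138 min [431. -29.  15.] max [476.  16. 145.] topcirc [453.4  -6.9] 16.8 107 col [111. 102.  92.]
scene [365. 218.] 561 ztop 138 min [417.  53.  15.] max [464.  98. 140.] topcirc [439.1  76.2] 16.6 114 col [ 32.  60. 102.]
scene [291. 244.] 1312 ztop 94 min [ 532. -114.   15.] max [706. -13.  97.] topcirc [621.1 -63.7] 65.3 189 col [79. 70. 89.]
scene [212. 239.] 882 ztop 87 min [ 681. -309.   15.] max [ 789. -230.   90.] topcirc [ 719. -268.] 34.7 134 col [110. 115. 114.]
scene [258. 241.] 669 ztop 94 min [ 630. -179.   15.] max [ 695. -115.   97.] topcirc [ 662.7 -148. ] 29.4 97 col [ 80.  63. 115.]
scene [412. 260.] 864 ztop 171 min [494. 219.  15.] max [557. 296. 174.] topcirc
[... 478 characters left out ...]
2.] topcirc [411.2 -18.1] 79.8 412 col [ 68.  77. 101.]
side [358. 270.] 1715 ztop 94 min [ 630. -184.   15.] max [703. -13.  98.] topcirc [664.9 -99.6] 59.6 257 col [101.  89. 119.]
side [315. 267.] 950 ztop 93 min [ 532. -123.   15.] max [594. -50.  96.] topcirc [562.7 -85. ] 29.4 120 col [ 91.  75. 124.]
side [282. 318.] 1142 ztop 52 min [ 433. -282.   15.] max [ 532. -162.   56.] topcirc [ 482.4 -227.8] 48.7 320 col [97. 77. 55.]
side [391. 321.] 1562 ztop 87 min [ 679. -310.   15.] max [ 786. -230.   89.] topcirc [ 716.3 -271. ] 34.8 216 col [120. 125. 125.]
side [345. 400.] 288 ztop 22 min [ 545. -450.   15.] max [ 649. -428.   26.] topcirc [ 601.4 -443.4] 29.6 263 col [ 94.  91. 108.]
```

View pics/crop0.png

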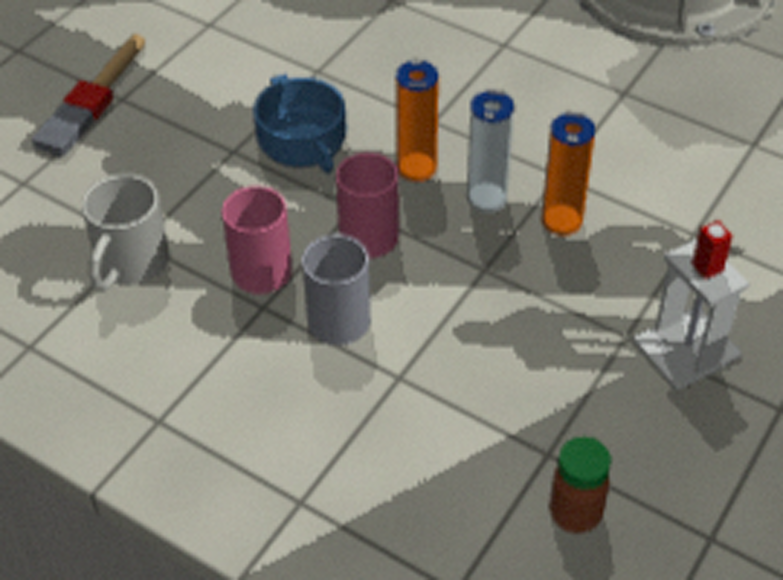

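The crop confirms it: the grey steel beaker is at about (286,260) in the scene picture and the clear canister at (340,212), between the two orange ones. Next I'll refine the positions.

```bash
cat >> h.py <<'E'
from scipy.spatial.transform import Rotation as Ro
def Rdown(yaw): return Ro.from_euler('xyz',[np.pi,0,yaw]).as_matrix()
def delta(s,x,y,z,yaw):
    R0=Ro.from_euler('xyz',s['tcp_rot']).as_matrix(); 
    dp=R0.T@(np.array([x,y,z])-s['eef_pos'])
    rv=Ro.from_matrix(R0.T@Rdown(yaw)).as_rotvec()
    return dp.round(1),rv.round(3)
from scipy.optimize import least_squares
def rim(W,guess,z,rad,inner,ztol=6):
    dd=np.hypot(W[...,0]-guess[0],W[...,1]-guess[1])
    w=W[(dd<rad+10)&(abs(W[...,2]-z)<ztol)][:,:2]
    f=lambda q: (lambda D: np.maximum(D-rad,0)+np.maximum(inner-D,0))(np.hypot(w[:,0]-q[0],w[:,1]-q[1]))
    o=least_squares(f,guess,loss='soft_l1',f_scale=1.0); return o.x.round(1),len(w)
E
python3 - <<'E'
from h import *
from rig import monitor
for n in ['scene','side']:
    p,d,c=load(n+'0.npz'); W=cloud(d,c)
    for nm,g,z,ro,ri in [('beaker',(672,-45),93.5,31,28),('canister',(453,-7),138,22,9),('jug',(484,-227),52,50,45),('pink1',(662,-148),93,31,28),('pink2',(562,-85),93,31,28)]:
        print(n,nm,rim(W,g,z,ro,ri))
    # probe/stand
    m=(np.hypot(W[...,0]-523,W[...,1]-257)<70)
    pl=W[m&(abs(W[...,2]-122)<4)]
    rect=cv2.minAreaRect(pl[:,:2].astype(np.float32)); print('plate',rect)
    tp=W[m&(W[...,2]>166)]; print('handle',cv2.minAreaRect(tp[:,:2].astype(np.float32)),len(tp), np.median(tp[:,2]))
    ft=W[m&(W[...,2]>3)&(W[...,2]<14)]; print('foot',cv2.minAreaRect(ft[:,:2].astype(np.float32)))
s=monitor.sense(); print(delta(s,672,-46,230,-0.2))
E
```

```text
scene beaker (array([674.2, -45.6]), 103)
scene canister (array([453.5,  -7. ]), 105)
scene jug (array([ 485.6, -225.7]), 161)
scene pink1 (array([ 662.7, -147.9]), 110)
scene pink2 (array([565. , -82.7]), 99)
plate ((524.3843383789062, 256.68194580078125), (67.9688949584961, 47.94422912597656), 62.112571716308594)
handle ((524.3317260742188, 258.1700744628906), (22.595394134521484, 23.493629455566406), 61.34051513671875) 62 169.7016304885746
foot ((531.599853515625, 259.6689147949219), (117.83043670654297, 133.30776977539062), 26.275510787963867)
side beaker (array([671.4, -47.8]), 124)
side canister (array([449.7,  -9.3]), 136)
side jug (array([ 481.8, -228.1]), 325)
side pink1 (array([ 659.9, -150.7]), 145)
side pink2 (array([562.5, -85. ]), 120)
plate ((520.603271484375, 252.68582153320312), (73.61223602294922, 45.207462310791016), 64.38648223876953)
handle ((522.8157958984375, 255.32557678222656), (24.367830276489258, 25.806324005126953), 56.23642349243164) 44 169.56006408028088
foot ((522.7877807617188, 250.10137939453125), (132.0998992919922, 123.5323715209961), 4.578734874725342)
(array([-387.1,  630.3,    1.1]), array([1.000e-03, 1.000e-03, 1.342e+00]))
```

```bash
python3 -m inch '[{"dp":[-387,630,0],"angular":[0,0,1.342],"fingers":0},{"dp":[-387,630,0],"angular":[0,0,1.342],"fingers":0},{"dp":[-387,630,0],"angular":[0,0,1.342],"fingers":0},{"dp":[-387,630,0],"angular":[0,0,1.342],"fingers":0},{"dp":[-387,630,0],"angular":[0,0,1.342],"fingers":0},{"dp":[-387,630,0],"angular":[0,0,1.342],"fingers":0},{"dp":[-387,630,0],"angular":[0,0,1.342],"fingers":0},{"dp":[-387,630,0],"angular":[0,0,1.342],"fingers":0},{"dp":[-387,630,0],"angular":[0,0,1.342],"fingers":0},{"dp":[-387,630,0],"angular":[0,0,1.342],"fingers":0},{"dp":[-387,630,0],"angular":[0,0,1.342],"fingers":0},{"dp":[-387,630,0],"angular":[0,0,1.342],"fingers":0}]' 60
python3 - <<'E'
from h import *
from rig import monitor
s=monitor.sense(); print(s['qpos'],delta(s,672.8,-46.7,230,-0.2))
E
```

```text
clock: 1.15
eef_pos: [539.2, 151.3, 231.3]
tcp_rot: [-3.142, 0.0, -0.206]
contact_force: [-0.6, 0.2, 0.2]
opening: 0.998
[2.70825006e-01 2.52541165e-01 1.77408780e+00 6.68082810e-05
 1.11501253e+00 4.76865235e-01] (array([171.3, 166.5,   1.2]), array([-0.   ,  0.   , -0.006]))
```

```bash
python3 -m inch '[{"dp":[171.3,166.5,70],"angular":[0,0,0],"fingers":0},{"dp":[171.3,166.5,70],"angular":[0,0,0],"fingers":0},{"dp":[171.3,166.5,70],"angular":[0,0,0],"fingers":0},{"dp":[171.3,166.5,70],"angular":[0,0,0],"fingers":0},{"dp":[171.3,166.5,70],"angular":[0,0,0],"fingers":0},{"dp":[171.3,166.5,70],"angular":[0,0,0],"fingers":0},{"dp":[171.3,166.5,70],"angular":[0,0,0],"fingers":0},{"dp":[171.3,166.5,70],"angular":[0,0,0],"fingers":0}]'
python3 - <<'E'
from h import *
from rig import monitor,vision
s=monitor.sense(); print(s['eef_pos'],delta(s,672.8,-46.7,52,-0.2))
for n in ['wrist','scene']:
    p,d=vision.grab_frame(n); c=vision.camera_params(n); cv2.imwrite(f'pics/{n}1.png',p)
    W=cloud(d,c)
    if n=='wrist': print(rim(W,(672,-46),92,31,28))
E
```

```text
clock: 1.82
eef_pos: [673.3, -45.9, 159.6]
tcp_rot: [3.141, 0.002, -0.203]
contact_force: [-1.0, 0.3, 0.1]
opening: 1.003
[673.33001382 -45.93534734 159.6113665 ] (array([-1.000e-01,  8.000e-01,  1.076e+02]), array([ 0.   ,  0.002, -0.003]))
(array([672.7, -42.8]), 2285)
```

View pics/wrist1.png

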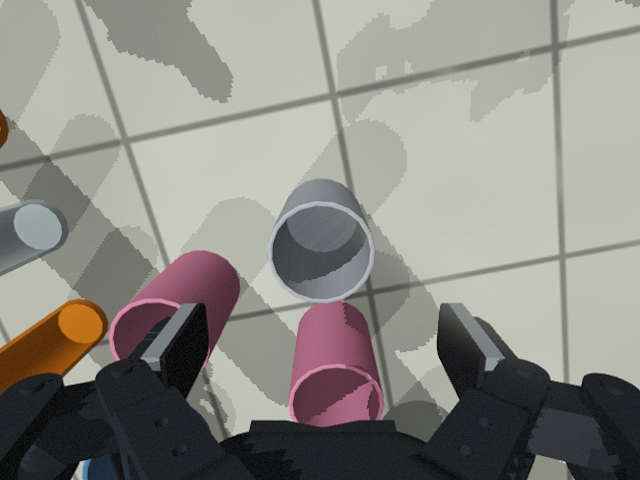

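The wrist view shows the steel beaker's rim centred at (321,250), midway between the fingers at x=322, with the two pink beakers at (160,330) and (336,395), clear of the finger paths. I'll descend and grip.

```bash
python3 -m inch '[{"dp":[0,0,40],"angular":[0,0,0],"fingers":0},{"dp":[0,0,80],"angular":[0,0,0],"fingers":0},{"dp":[0,0,107],"angular":[0,0,0],"fingers":0},{"dp":[0,0,107],"angular":[0,0,0],"fingers":0},{"dp":[0,0,107],"angular":[0,0,0],"fingers":255},{"dp":[0,0,107],"angular":[0,0,0],"fingers":255},{"dp":[0,0,107],"angular":[0,0,0],"fingers":255},{"dp":[0,0,107],"angular":[0,0,0],"fingers":255},{"dp":[0,0,107],"angular":[0,0,0],"fingers":255},{"dp":[0,0,107],"angular":[0,0,0],"fingers":255},{"dp":[0,0,107],"angular":[0,0,0],"fingers":255},{"dp":[0,0,107],"angular":[0,0,0],"fingers":255}]' 40
python3 - <<'E'
from h import *
from rig import monitor,vision
s=monitor.sense(); print(s['eef_pos'],s['opening'],s['contact_force'])
p,d=vision.grab_frame('scene');  cv2.imwrite(f'pics/scene2.png',cv2.resize(p[130:330,170:440],None,fx=2.9,fy=2.9))
E
```

```text
clock: 2.92
eef_pos: [674.9, -43.7, 57.0]
tcp_rot: [-3.141, -0.004, -0.2]
contact_force: [-2.1, 2.2, 8.5]
opening: 0.711
[674.94773448 -43.72776044  57.00634132] 0.7109073981834415 [-2.11154195  2.20531237  8.50839425]
```

View pics/scene2.png

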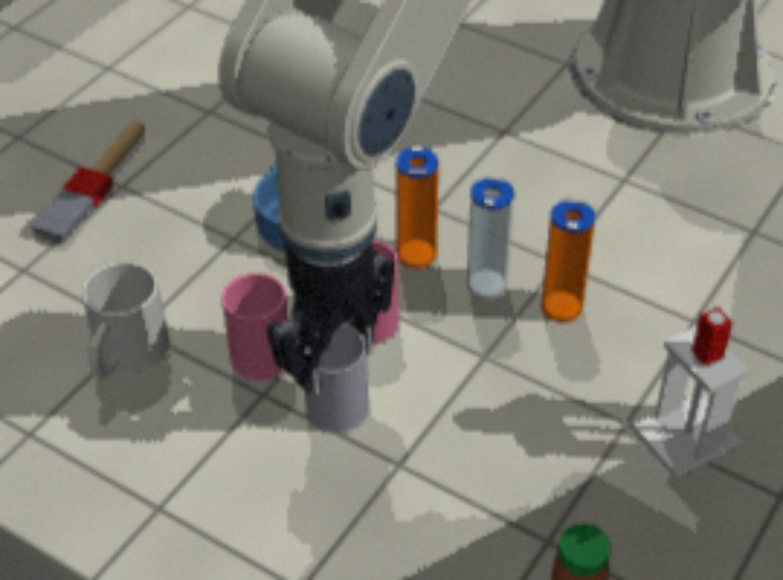

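```bash
python3 -m inch '[{"dp":[0,0,-10],"angular":[0,0,0],"fingers":255},{"dp":[0,0,-30],"angular":[0,0,0],"fingers":255},{"dp":[0,0,-60],"angular":[0,0,0],"fingers":255},{"dp":[0,0,-95],"angular":[0,0,0],"fingers":255},{"dp":[0,0,-120],"angular":[0,0,0],"fingers":255},{"dp":[0,0,-120],"angular":[0,0,0],"fingers":255},{"dp":[0,0,-120],"angular":[0,0,0],"fingers":255}]' 40
python3 - <<'E'
from h import *
from rig import monitor,vision
s=monitor.sense(); print(s['eef_pos'],s['opening'],s['contact_force'],s['tcp_rot'])
for n in ['side','wrist']:
    p,d=vision.grab_frame(n); c=vision.camera_params(n)
    cv2.imwrite(f'pics/{n}3.png',p)
    W=cloud(d,c)
    m=(np.hypot(W[...,0]-675,W[...,1]+44)<45)&(W[...,2]>90)&(W[...,2]<250)
    w=W[m]; print(n,w.min(0),w.max(0),np.percentile(w[:,2],[1,5,50,95]))
print(delta(s,483.7,-226.9,172,-0.2))
E
```

```text
clock: 3.55
eef_pos: [674.5, -44.1, 177.2]
tcp_rot: [-3.141, -0.005, -0.2]
contact_force: [-0.4, -0.8, -2.3]
opening: 0.708
[674.51741579 -44.13974901 177.1574668 ] 0.7078533234728616 [-0.41529876 -0.77515766 -2.26192713] [-3.1410761  -0.00452751 -0.20010516]
side [630.62427815 -83.77589704 117.84757022] [719.1452894  -13.77189586 249.89405105] [122.81981866 129.24986968 190.0096385  237.20749366]
wrist [630.26222977 -74.87374595 117.69948519] [719.9653218  -14.31041835 249.99801572] [121.10748137 125.28669834 196.91599092 247.21652171]
(array([-150.7,  217. ,    4.4]), array([-0.001, -0.005, -0.   ]))
```

View pics/side3.png

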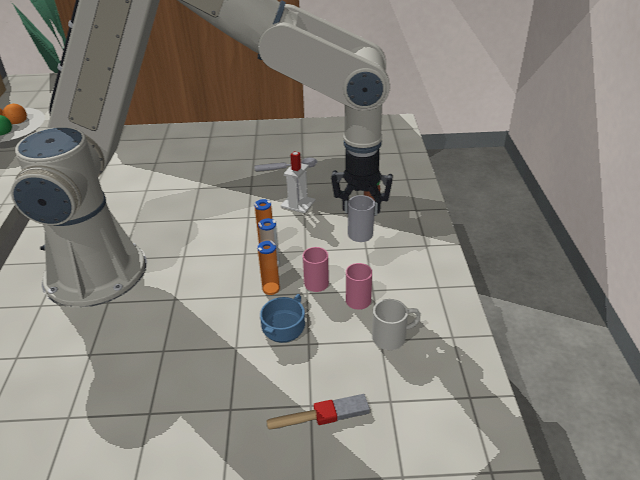

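Side picture: the steel beaker hangs upright in the gripper at (361,218), clear of everything. I'll fit its centre relative to the TCP and then move over the jug.

```bash
python3 - <<'E'
from h import *
from rig import monitor,vision
s=monitor.sense()
for n in ['side','scene']:
    p,d=vision.grab_frame(n); c=vision.camera_params(n); W=cloud(d,c)
    m=(np.hypot(W[...,0]-675,W[...,1]+44)<42)&(W[...,2]>122)&(W[...,2]<175)
    # outer surface points
    C=-c['R'].T@c['t']
    w=W[m]
    f=lambda q: np.hypot(w[:,0]-q[0],w[:,1]-q[1])-31
    o=least_squares(f,(674,-44),loss='soft_l1',f_scale=1.0); print(n,o.x,len(w),np.median(abs(o.fun)))
E
python3 -m inch '[{"dp":[-151,217,0],"angular":[0,0,0],"fingers":255},{"dp":[-151,217,0],"angular":[0,0,0],"fingers":255},{"dp":[-151,217,0],"angular":[0,0,0],"fingers":255},{"dp":[-151,217,0],"angular":[0,0,0],"fingers":255},{"dp":[-151,217,0],"angular":[0,0,0],"fingers":255},{"dp":[-151,217,0],"angular":[0,0,0],"fingers":255},{"dp":[-151,217,0],"angular":[0,0,0],"fingers":255},{"dp":[-151,217,0],"angular":[0,0,0],"fingers":255},{"dp":[-151,217,0],"angular":[0,0,0],"fingers":255}]'
python3 - <<'E'
from h import *
from rig import monitor,vision
s=monitor.sense(); print(s['eef_pos'],s['tcp_rot'])
for n in ['side','scene']:
    p,d=vision.grab_frame(n); c=vision.camera_params(n); W=cloud(d,c)
    e=s['eef_pos']
    w=W[(np.hypot(W[...,0]-e[0],W[...,1]-e[1])<42)&(W[...,2]>124)&(W[...,2]<175)]
    f=lambda q: np.hypot(w[:,0]-q[0],w[:,1]-q[1])-31
    o=least_squares(f,e[:2],loss='soft_l1',f_scale=1.0); print(n,o.x,len(w),np.median(abs(o.fun)), rim(W,(484,-227),52,50,45),w[:,2].min())
    cv2.imwrite(f'pics/{n}4.png',p)
E
```

```text
side [670.74958695 -46.96254143] 492 1.1330828030387732
scene [672.00466523 -46.91271231] 386 1.1191347250478643
clock: 4.5
eef_pos: [481.8, -226.9, 173.7]
tcp_rot: [-3.141, 0.001, -0.202]
contact_force: [0.2, -0.1, -1.8]
opening: 0.715
[ 481.7935637  -226.87666114  173.69507921] [-3.14099855e+00  8.06388635e-04 -2.02180979e-01]
side [ 479.82526626 -229.79259838] 587 1.0689719992575313 (array([ 482.1, -228.4]), 273) 124.09929927680393
scene [ 481.96726276 -229.10616058] 286 1.1375707157118011 (array([ 485.2, -225.2]), 166) 124.58008637849973
```

View pics/side4.png

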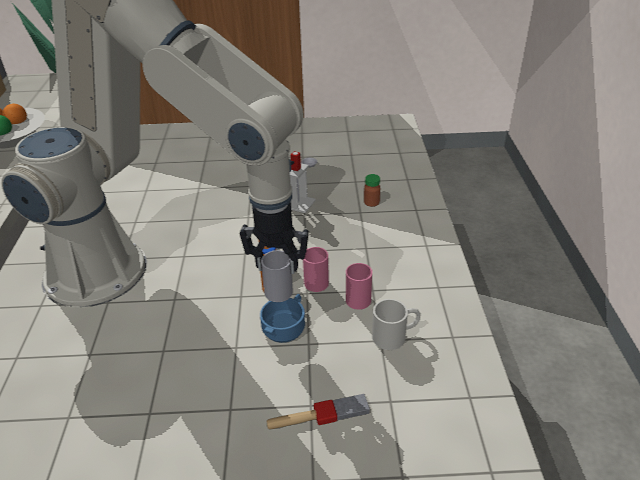

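```bash
python3 -m inch '[{"dp":[2.2,-3.2,0],"angular":[0,0,0],"fingers":255},{"dp":[2.2,-3.2,30],"angular":[0,0,0],"fingers":255},{"dp":[2.2,-3.2,60],"angular":[0,0,0],"fingers":255},{"dp":[2.2,-3.2,80],"angular":[0,0,0],"fingers":255},{"dp":[2.2,-3.2,95],"angular":[0,0,0],"fingers":255},{"dp":[2.2,-3.2,103],"angular":[0,0,0],"fingers":255},{"dp":[2.2,-3.2,107],"angular":[0,0,0],"fingers":255},{"dp":[2.2,-3.2,109],"angular":[0,0,0],"fingers":255},{"dp":[2.2,-3.2,109],"angular":[0,0,0],"fingers":255}]'
```

```text
clock: 5.35
eef_pos: [485.7, -223.7, 65.5]
tcp_rot: [3.141, -0.0, -0.199]
contact_force: [-0.1, -0.8, -3.0]
opening: 0.71
```

```bash
python3 -m inch '[{"dp":[0,0,1],"angular":[0,0,0],"fingers":255},{"dp":[0,0,1.5],"angular":[0,0,0],"fingers":255},{"dp":[0,0,1.5],"angular":[0,0,0],"fingers":255}]'
```

```text
clock: 5.6
eef_pos: [485.4, -224.1, 64.4]
tcp_rot: [3.141, -0.001, -0.2]
contact_force: [0.7, -0.2, -1.2]
opening: 0.712
```

```bash
python3 -m inch '[{"dp":[0,0,0.7],"angular":[0,0,0],"fingers":255},{"dp":[0,0,0.7],"angular":[0,0,0],"fingers":60},{"dp":[0,0,0.7],"angular":[0,0,0],"fingers":40},{"dp":[0,0,0.7],"angular":[0,0,0],"fingers":0},{"dp":[0,0,0.7],"angular":[0,0,0],"fingers":0},{"dp":[0,0,0.7],"angular":[0,0,0],"fingers":0},{"dp":[0,0,-10],"angular":[0,0,0],"fingers":0},{"dp":[0,0,-40],"angular":[0,0,0],"fingers":0},{"dp":[0,0,-80],"angular":[0,0,0],"fingers":0},{"dp":[0,0,-120],"angular":[0,0,0],"fingers":0},{"dp":[0,0,-150],"angular":[0,0,0],"fingers":0},{"dp":[0,0,-150],"angular":[0,0,0],"fingers":0}]'
python3 - <<'E'
from h import *
from rig import monitor,vision
s=monitor.sense(); print(s['eef_pos'],s['tcp_rot'])
ims=[]
for n in ['side','scene']:
    p,d=vision.grab_frame(n); c=vision.camera_params(n); W=cloud(d,c)
    print(n,rim(W,(484,-227),99,31,28),rim(W,(484,-227),52,50,45),rim(W,(452,-8),138,22,9))
    ims.append(p)
cv2.imwrite('pics/c5.png',np.hstack([cv2.resize(ims[0][220:370,200:400],(400,300)),cv2.resize(ims[1][140:290,220:420],(400,300))]))
print(delta(s,451.6,-8.2,210,0))
E
```

```text
clock: 6.6
eef_pos: [488.2, -225.4, 221.1]
tcp_rot: [3.139, -0.01, -0.2]
contact_force: [1.0, -0.9, 0.6]
opening: 1.001
[ 488.24678124 -225.40995389  221.12981952] [ 3.13910684 -0.01032199 -0.19997711]
side (array([ 482.9, -228.1]), 164) (array([ 481.7, -226.4]), 400) (array([452.8, -15.7]), 27)
scene (array([ 485.5, -226. ]), 85) (array([ 482.4, -227.7]), 190) (array([453.6,  -7.4]), 104)
(array([ -79.2, -205.6,    9.8]), array([ 0.004, -0.01 , -0.2  ]))
```

View pics/c5.png

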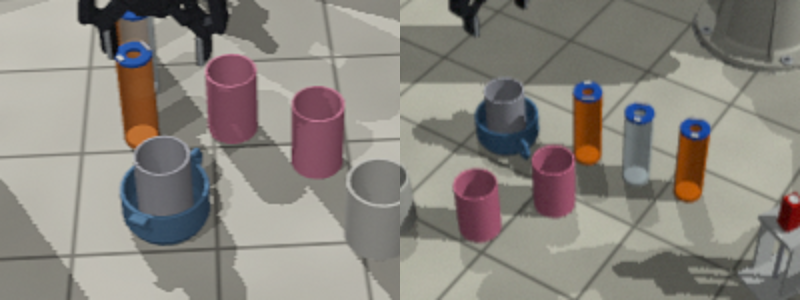

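Both views show the beaker centred and upright in the blue jug, with a 1–2 mm offset between them. Next is the clear canister, between the orange ones.

```bash
python3 -m inch '[{"dp":[-79.2,-205.6,0],"angular":[0.004,-0.01,-0.25],"fingers":0},{"dp":[-79.2,-205.6,0],"angular":[0.004,-0.01,-0.25],"fingers":0},{"dp":[-79.2,-205.6,0],"angular":[0.004,-0.01,-0.25],"fingers":0},{"dp":[-79.2,-205.6,0],"angular":[0.004,-0.01,-0.25],"fingers":0},{"dp":[-79.2,-205.6,10],"angular":[0.004,-0.01,-0.25],"fingers":0},{"dp":[-79.2,-205.6,30],"angular":[0.004,-0.01,-0.25],"fingers":0},{"dp":[-79.2,-205.6,40],"angular":[0.004,-0.01,-0.25],"fingers":0},{"dp":[-79.2,-205.6,40],"angular":[0.004,-0.01,-0.25],"fingers":0}]'
python3 - <<'E'
from h import *
from rig import monitor,vision
s=monitor.sense(); print(s['eef_pos'],s['tcp_rot'])
for n in ['wrist','side']:
    p,d=vision.grab_frame(n); c=vision.camera_params(n); W=cloud(d,c)
    print(n,rim(W,(452,-8),136,22,9))
    cv2.imwrite(f'pics/{n}6.png',p)
print(delta(s,451.6,-8.2,98,0.05))
E
```

```text
clock: 7.37
eef_pos: [445.8, -6.2, 171.0]
tcp_rot: [-3.136, 0.015, 0.052]
contact_force: [-0.3, -0.3, 0.5]
opening: 0.996
[445.75755249  -6.18066828 170.97783562] [-3.1362636   0.01520525  0.0524028 ]
wrist (array([452.3,  -6.7]), 4907)
side (array([449.4,  -9.5]), 165)
(array([ 6.8,  2.7, 72.9]), array([-0.005,  0.015,  0.002]))
```

View pics/wrist6.png

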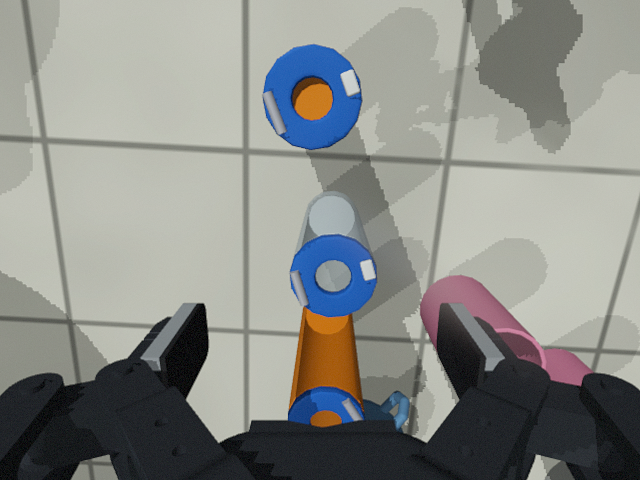

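Wrist picture: clear canister's lid centred at (333,275), with orange lids at (312,97) and (325,412). I'll let the arm settle and then correct.

```bash
python3 -m inch '[{"dp":[0,0,0],"angular":[0,0,0],"fingers":0},{"dp":[0,0,0],"angular":[0,0,0],"fingers":0},{"dp":[0,0,0],"angular":[0,0,0],"fingers":0}]'
python3 - <<'E'
from h import *
from rig import monitor,vision
s=monitor.sense(); print(s['eef_pos'],s['tcp_rot'])
print(delta(s,451.9,-7.7,98,0.05))
E
```

```text
clock: 7.72
eef_pos: [448.8, -7.5, 174.3]
tcp_rot: [-3.137, 0.008, 0.049]
contact_force: [-0.3, 0.0, 0.1]
opening: 0.999
[448.80362924  -7.52241966 174.33353719] [-3.136525    0.00841555  0.04850234]
(array([ 3.7,  0.7, 76.3]), array([-0.005,  0.008, -0.002]))
```

```bash
python3 -m inch '[{"dp":[3,0.5,20],"angular":[-0.005,0.008,0],"fingers":0},{"dp":[3,0.5,45],"angular":[-0.005,0.008,0],"fingers":0},{"dp":[3,0.5,65],"angular":[-0.005,0.008,0],"fingers":0},{"dp":[3,0.5,76],"angular":[-0.005,0.008,0],"fingers":0},{"dp":[3,0.5,76],"angular":[-0.005,0.008,0],"fingers":0},{"dp":[3,0.5,76],"angular":[-0.005,0.008,0],"fingers":0}]'
python3 - <<'E'
from h import *
from rig import monitor,vision
s=monitor.sense(); print(s['eef_pos'],s['tcp_rot'])
print(delta(s,451.9,-7.7,98,0.05))
E
```

```text
clock: 8.22
eef_pos: [450.5, -7.0, 97.8]
tcp_rot: [-3.141, 0.002, 0.049]
contact_force: [1.1, 0.2, 0.4]
opening: 1.001
[450.50626413  -7.04264075  97.81596926] [-3.14136945e+00  2.17771116e-03  4.93447129e-02]
(array([ 1.4,  0.7, -0.2]), array([-0.   ,  0.002, -0.001]))
```

```bash
python3 -m inch '[{"dp":[1,0.5,0],"angular":[0,0,0],"fingers":100},{"dp":[1,0.5,0],"angular":[0,0,0],"fingers":255},{"dp":[1,0.5,0],"angular":[0,0,0],"fingers":255},{"dp":[1,0.5,0],"angular":[0,0,0],"fingers":255},{"dp":[1,0.5,0],"angular":[0,0,0],"fingers":255},{"dp":[1,0.5,0],"angular":[0,0,0],"fingers":255},{"dp":[1,0.5,0],"angular":[0,0,0],"fingers":255},{"dp":[1,0.5,0],"angular":[0,0,0],"fingers":255},{"dp":[1,0.5,0],"angular":[0,0,0],"fingers":255}]' 30
python3 - <<'E'
from h import *
from rig import monitor,vision
s=monitor.sense(); print(s['eef_pos'],s['tcp_rot'],s['opening'])
p,d=vision.grab_frame('scene');  cv2.imwrite(f'pics/scene7.png',cv2.resize(p[130:330,220:490],None,fx=2.9,fy=2.9))
E
```

```text
clock: 8.97
eef_pos: [452.0, -7.1, 98.7]
tcp_rot: [-3.142, 0.0, 0.05]
contact_force: [-2.1, -0.7, 7.3]
opening: 0.517
[452.03632266  -7.1378383   98.72589892] [-3.14154699e+00  1.57938263e-04  5.01064733e-02] 0.5169833276013198
```

View pics/scene7.png

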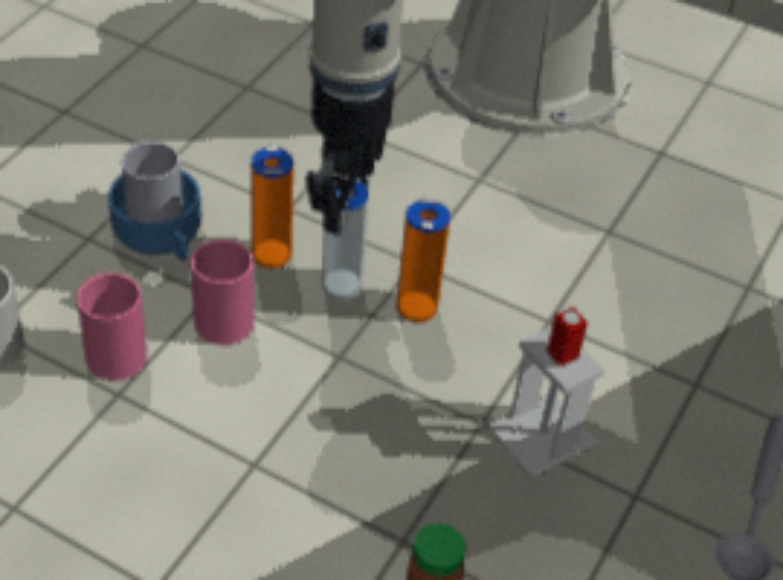

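The fingers hold the clear canister near its lid (opening 0.517, about 44 mm). I'll lift it 160 mm so it clears the orange one, then carry it over.

```bash
python3 -m inch '[{"dp":[0,0,-10],"angular":[0,0,0],"fingers":255},{"dp":[0,0,-35],"angular":[0,0,0],"fingers":255},{"dp":[0,0,-70],"angular":[0,0,0],"fingers":255},{"dp":[0,0,-105],"angular":[0,0,0],"fingers":255},{"dp":[0,0,-140],"angular":[0,0,0],"fingers":255},{"dp":[0,0,-160],"angular":[0,0,0],"fingers":255},{"dp":[0,0,-160],"angular":[0,0,0],"fingers":255},{"dp":[0,0,-160],"angular":[0,0,0],"fingers":255}]'
python3 - <<'E'
from h import *
from rig import monitor,vision
s=monitor.sense(); print(s['eef_pos'],s['tcp_rot'],s['opening'])
print(delta(s,484,-227,260,0.05))
p,d=vision.grab_frame('side');  cv2.imwrite(f'pics/side8.png',p)
E
```

```text
clock: 9.68
eef_pos: [452.3, -7.1, 259.3]
tcp_rot: [-3.142, -0.002, 0.05]
contact_force: [0.4, -0.1, -1.8]
opening: 0.517
[452.29573055  -7.10915376 259.31582891] [-3.14158040e+00 -1.85600210e-03  5.00485125e-02] 0.5170612239630192
(array([ 20.7, 221.2,  -0.6]), array([-0.   , -0.002,  0.   ]))
```

View pics/side8.png

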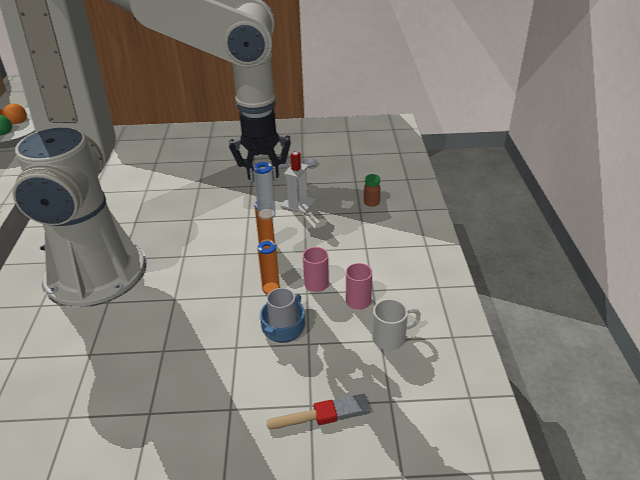

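The canister hangs upright at (264,190) in the side view, and the beaker and jug are undisturbed at (282,310). I'll move it over the beaker.

```bash
python3 -m inch '[{"dp":[10,80,0],"angular":[0,0,0],"fingers":255},{"dp":[10,80,0],"angular":[0,0,0],"fingers":255},{"dp":[15,150,0],"angular":[0,0,0],"fingers":255},{"dp":[15,150,0],"angular":[0,0,0],"fingers":255},{"dp":[20.7,190,0],"angular":[0,0,0],"fingers":255},{"dp":[20.7,210,0],"angular":[0,0,0],"fingers":255},{"dp":[20.7,221.2,0],"angular":[0,0,0],"fingers":255},{"dp":[20.7,221.2,0],"angular":[0,0,0],"fingers":255},{"dp":[20.7,221.2,0],"angular":[0,0,0],"fingers":255},{"dp":[20.7,221.2,0],"angular":[0,0,0],"fingers":255}]'
python3 - <<'E'
from h import *
from rig import monitor,vision
s=monitor.sense(); e=s['eef_pos'];print(e,s['tcp_rot'])
for n in ['side','scene']:
    p,d=vision.grab_frame(n); c=vision.camera_params(n); W=cloud(d,c)
    w=W[(np.hypot(W[...,0]-e[0],W[...,1]-e[1])<32)&(W[...,2]>165)&(W[...,2]<250)]
    f=lambda q: np.hypot(w[:,0]-q[0],w[:,1]-q[1])-22
    o=least_squares(f,e[:2],loss='soft_l1',f_scale=1.0); print(n,o.x,len(w),np.median(abs(o.fun)), rim(W,(484,-227),99,31,28),w[:,2].min())
    cv2.imwrite(f'pics/{n}9.png',p)
E
```

```text
clock: 10.57
eef_pos: [482.9, -225.7, 256.9]
tcp_rot: [-3.14, 0.003, 0.05]
contact_force: [-1.3, -0.0, 0.0]
opening: 0.515
[ 482.93532472 -225.67730295  256.92579909] [-3.14009020e+00  2.80885127e-03  5.04900443e-02]
side [ 481.18444576 -225.53457303] 667 0.8702692492933863 (array([ 483.1, -228. ]), 164) 165.19491314737402
scene [ 482.42607706 -226.19663489] 359 1.0702261571814056 (array([ 485.6, -226.3]), 87) 165.38348062448594
```

View pics/scene9.png

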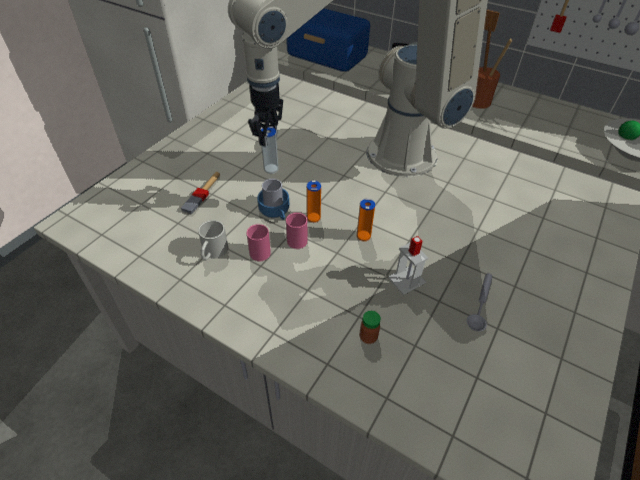

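```bash
python3 -m inch '[{"dp":[2.4,1.4,10],"angular":[0,0,0],"fingers":255},{"dp":[2.4,1.4,30],"angular":[0,0,0],"fingers":255},{"dp":[2.4,1.4,45],"angular":[0,0,0],"fingers":255},{"dp":[2.4,1.4,50],"angular":[0,0,0],"fingers":255},{"dp":[2.4,1.4,50],"angular":[0,0,0],"fingers":255},{"dp":[2.4,1.4,50],"angular":[0,0,0],"fingers":255}]'
python3 - <<'E'
from h import *
from rig import monitor,vision
s=monitor.sense(); e=s['eef_pos'];print(e,s['tcp_rot'])
ims=[]
for n in ['side','scene']:
    p,d=vision.grab_frame(n); c=vision.camera_params(n); W=cloud(d,c)
    w=W[(np.hypot(W[...,0]-e[0],W[...,1]-e[1])<32)&(W[...,2]>115)&(W[...,2]<200)]
    f=lambda q: np.hypot(w[:,0]-q[0],w[:,1]-q[1])-22
    o=least_squares(f,e[:2],loss='soft_l1',f_scale=1.0); print(n,o.x,len(w),np.median(abs(o.fun)), rim(W,(484,-227),99,31,28))
    ims.append(p)
cv2.imwrite('pics/c10.png',np.hstack([cv2.resize(ims[0][200:350,200:350],(400,400)),cv2.resize(ims[1][100:250,200:350],(400,400))]))
E
```

```text
clock: 11.17
eef_pos: [486.1, -228.0, 207.8]
tcp_rot: [-3.141, 0.002, 0.051]
contact_force: [-0.0, 0.1, -0.8]
opening: 0.511
[ 486.07916452 -228.0091969   207.75647328] [-3.14127368e+00  1.56028821e-03  5.05137194e-02]
side [ 484.5398713  -227.93408256] 613 0.9305890072801155 (array([ 483. , -227.9]), 112)
scene [ 485.95265841 -228.9572187 ] 331 1.0312090975861103 (array([ 485.3, -226.6]), 60)
```

View pics/c10.png

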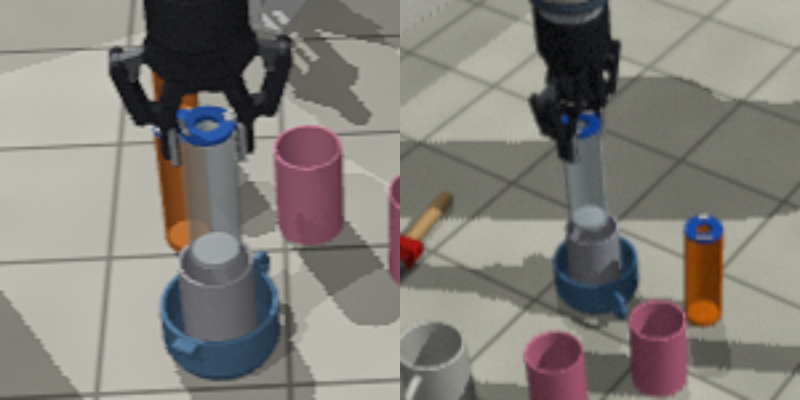

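The canister's base sits just above the beaker's mouth in both views, about 1 mm off centre. I'll make a small correction and lower it.

```bash
python3 -m inch '[{"dp":[-1,-1.3,5],"angular":[0,0,0],"fingers":255},{"dp":[-1,-1.3,20],"angular":[0,0,0],"fingers":255},{"dp":[-1,-1.3,40],"angular":[0,0,0],"fingers":255},{"dp":[-1,-1.3,60],"angular":[0,0,0],"fingers":255},{"dp":[-1,-1.3,75],"angular":[0,0,0],"fingers":255},{"dp":[-1,-1.3,86],"angular":[0,0,0],"fingers":255},{"dp":[-1,-1.3,93],"angular":[0,0,0],"fingers":255},{"dp":[-1,-1.3,97],"angular":[0,0,0],"fingers":255},{"dp":[-1,-1.3,97],"angular":[0,0,0],"fingers":255},{"dp":[-1,-1.3,97],"angular":[0,0,0],"fingers":255}]'
```

```text
clock: 12.1
eef_pos: [485.1, -227.2, 111.2]
tcp_rot: [3.141, 0.001, 0.05]
contact_force: [0.1, 0.3, -0.3]
opening: 0.514
```

```bash
python3 -m inch '[{"dp":[0,0,1],"angular":[0,0,0],"fingers":255},{"dp":[0,0,1.8],"angular":[0,0,0],"fingers":255},{"dp":[0,0,2],"angular":[0,0,0],"fingers":255},{"dp":[0,0,2],"angular":[0,0,0],"fingers":255}]'
```

```text
clock: 12.43
eef_pos: [484.8, -227.1, 109.0]
tcp_rot: [3.142, 0.001, 0.05]
contact_force: [0.8, -0.3, -1.2]
opening: 0.514
```

```bash
python3 -m inch '[{"dp":[0,0,0.8],"angular":[0,0,0],"fingers":255},{"dp":[0,0,0.8],"angular":[0,0,0],"fingers":110},{"dp":[0,0,0.8],"angular":[0,0,0],"fingers":90},{"dp":[0,0,0.8],"angular":[0,0,0],"fingers":60},{"dp":[0,0,0.8],"angular":[0,0,0],"fingers":0},{"dp":[0,0,0.8],"angular":[0,0,0],"fingers":0},{"dp":[0,0,0.8],"angular":[0,0,0],"fingers":0},{"dp":[0,0,-10],"angular":[0,0,0],"fingers":0},{"dp":[0,0,-40],"angular":[0,0,0],"fingers":0},{"dp":[0,0,-80],"angular":[0,0,0],"fingers":0},{"dp":[0,0,-120],"angular":[0,0,0],"fingers":0},{"dp":[0,0,-120],"angular":[0,0,0],"fingers":0}]'
python3 - <<'E'
from h import *
from rig import monitor,vision
s=monitor.sense(); e=s['eef_pos'];print(e,s['tcp_rot'])
ims=[]
for n in ['side','scene','wrist']:
    p,d=vision.grab_frame(n); c=vision.camera_params(n); W=cloud(d,c)
    print(n,rim(W,(484,-227),147,22,9), rim(W,(484,-227),99,31,28),rim(W,(484,-227),52,50,45))
    ims.append(p)
    np.savez(f"{n}11.npz",p=p,d=d,**c)
cv2.imwrite('pics/c11.png',np.hstack([cv2.resize(ims[0][200:350,200:350],(400,400)),cv2.resize(ims[1][100:250,200:350],(400,400))]))
cv2.imwrite('pics/wrist11.png',ims[2])
E
```

```text
clock: 13.43
eef_pos: [488.5, -228.8, 237.1]
tcp_rot: [3.136, -0.009, 0.05]
contact_force: [1.6, 0.4, 1.0]
opening: 0.997
[ 488.53862423 -228.77798536  237.07562656] [ 3.13635235 -0.0087855   0.05006987]
side (array([ 483.2, -229.1]), 211) (array([ 482.5, -223.2]), 195) (array([ 481.2, -222.9]), 363)
scene (array([ 485.3, -226.8]), 109) (array([ 481.3, -229.5]), 93) (array([ 481.5, -227.9]), 168)
wrist (array([ 482.7, -225.3]), 3093) (array([ 482.9, -224.9]), 1021) (array([ 482.1, -225.6]), 2078)
```

View pics/c11.png

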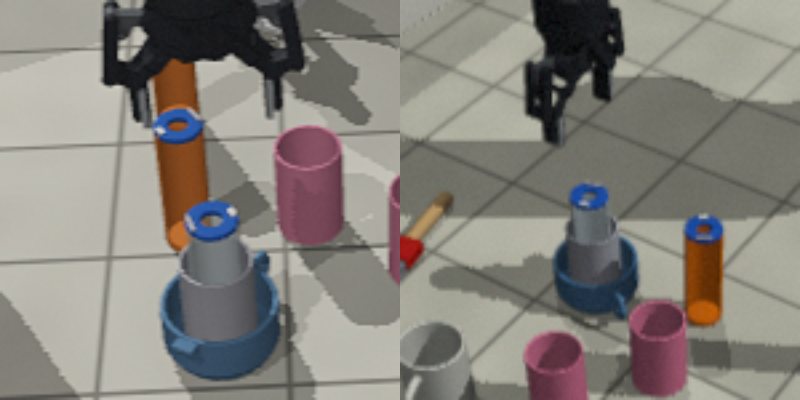

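View pics/wrist11.png

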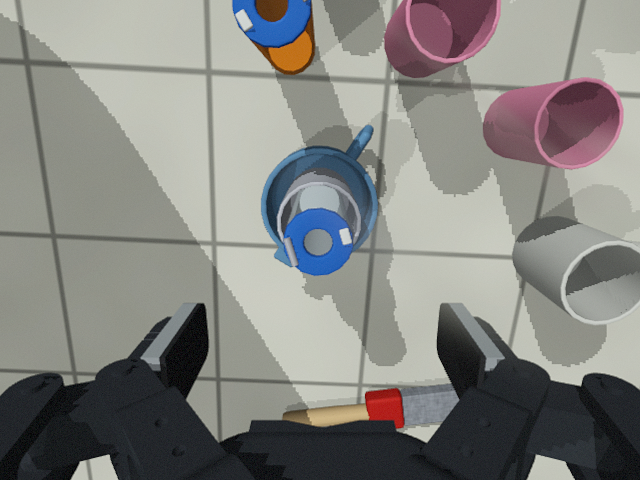

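The canister is upright in the beaker and jug, with its lid at (212,220) and (590,197) in the crops, and concentric to within about 1 mm in the wrist view. On to the probe.

```bash
python3 - <<'E'
from h import *
from rig import monitor,vision
s=monitor.sense(); e=s['eef_pos']
for n in ['side','scene','wrist']:
    p,d,c=load(n+'11.npz'); W=cloud(d,c)
    w=W[(np.hypot(W[...,0]-484,W[...,1]+227)<26)&(W[...,2]>138)&(W[...,2]<160)]
    print(n,np.percentile(w[:,2],[5,50,95]))
print(delta(s,523.5,256.8,250,-0.49))
E
python3 -m inch '[{"dp":[10.6,-486.9,-15],"angular":[0,0,0.54],"fingers":0},{"dp":[10.6,-486.9,-15],"angular":[0,0,0.54],"fingers":0},{"dp":[10.6,-486.9,-15],"angular":[0,0,0.54],"fingers":0},{"dp":[10.6,-486.9,-15],"angular":[0,0,0.54],"fingers":0},{"dp":[10.6,-486.9,-15],"angular":[0,0,0.54],"fingers":0},{"dp":[10.6,-486.9,-15],"angular":[0,0,0.54],"fingers":0},{"dp":[10.6,-486.9,-15],"angular":[0,0,0.54],"fingers":0},{"dp":[10.6,-486.9,-15],"angular":[0,0,0.54],"fingers":0},{"dp":[10.6,-486.9,-15],"angular":[0,0,0.54],"fingers":0},{"dp":[10.6,-486.9,-15],"angular":[0,0,0.54],"fingers":0},{"dp":[10.6,-486.9,-15],"angular":[0,0,0.54],"fingers":0},{"dp":[10.6,-486.9,-15],"angular":[0,0,0.54],"fingers":0}]'
python3 - <<'E'
from h import *
from rig import monitor,vision
s=monitor.sense(); print(s['eef_pos'],s['tcp_rot'],delta(s,523.5,256.8,250,-0.49))
E
```

```text
side [139.51135047 144.46999311 148.18572316]
scene [140.43475693 144.78738179 148.50657352]
wrist [142.25950993 143.85494551 146.19641344]
(array([  62.7, -481.4,  -20.6]), array([ 0.001, -0.   ,  0.54 ]))
clock: 14.58
eef_pos: [469.8, 258.6, 242.4]
tcp_rot: [3.139, 0.003, -0.49]
contact_force: [1.1, -0.4, -0.7]
opening: 1.002
[469.790761   258.55458158 242.41013523] [ 3.13874156e+00  2.68991660e-03 -4.89761361e-01] (array([ 48.2, -23.7,  -7.8]), array([0.003, 0.003, 0.   ]))
```

```bash
python3 -m inch '[{"dp":[35,-17,0],"angular":[0.002,0.002,0],"fingers":0},{"dp":[48.2,-23.7,0],"angular":[0.002,0.002,0],"fingers":0},{"dp":[48.2,-23.7,0],"angular":[0.002,0.002,0],"fingers":0},{"dp":[48.2,-23.7,0],"angular":[0.002,0.002,0],"fingers":0},{"dp":[48.2,-23.7,0],"angular":[0.002,0.002,0],"fingers":0}]'
python3 - <<'E'
from h import *
from rig import monitor,vision
s=monitor.sense(); print(s['eef_pos'],s['tcp_rot'])
p,d=vision.grab_frame('wrist'); c=vision.camera_params('wrist'); W=cloud(d,c)
np.savez("wrist12.npz",p=p,d=d,**c)
cv2.imwrite('pics/wrist12.png',p)
m=(np.hypot(W[...,0]-523,W[...,1]-257)<70)
tp=W[m&(W[...,2]>163)&(W[...,2]<180)]; print('handle',cv2.minAreaRect(tp[:,:2].astype(np.float32)),len(tp),np.median(tp,0))
pl=W[m&(abs(W[...,2]-120)<4)]; print('plate',cv2.minAreaRect(pl[:,:2].astype(np.float32)))
E
```

```text
clock: 15.0
eef_pos: [523.6, 254.4, 242.3]
tcp_rot: [3.141, 0.001, -0.491]
contact_force: [-1.3, -0.0, 0.0]
opening: 0.998
[523.63755669 254.42031946 242.28826395] [ 3.14062962e+00  1.25462198e-03 -4.90598719e-01]
handle ((523.0535278320312, 259.0796203613281), (22.50057601928711, 21.72756576538086), 61.43117904663086) 1433 [523.70157871 260.50653456 171.07439638]
plate ((522.8369750976562, 258.63128662109375), (66.3208236694336, 43.763641357421875), 63.29890060424805)
```

View pics/wrist12.png

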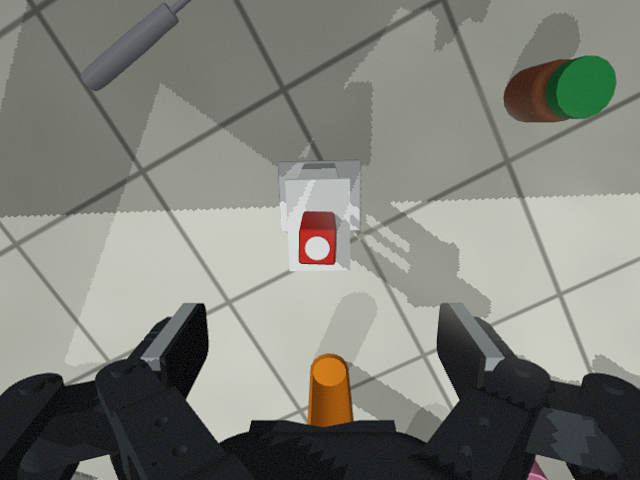

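The wrist view shows the red handle at (318,240) on the stand, centred between the fingers and square to them. I'll descend over the handle.

```bash
python3 -m inch '[{"dp":[-1.6,-2.6,20],"angular":[0,0,0],"fingers":0},{"dp":[-1.6,-2.6,55],"angular":[0,0,0],"fingers":0},{"dp":[-1.6,-2.6,85],"angular":[0,0,0],"fingers":0},{"dp":[-1.6,-2.6,105],"angular":[0,0,0],"fingers":0},{"dp":[-1.6,-2.6,115],"angular":[0,0,0],"fingers":0},{"dp":[-1.6,-2.6,115],"angular":[0,0,0],"fingers":0},{"dp":[-1.6,-2.6,115],"angular":[0,0,0],"fingers":0}]'
python3 - <<'E'
from h import *
from rig import monitor,vision
s=monitor.sense(); print(s['eef_pos'],s['tcp_rot'])
ims=[]
for n in ['side','scene']:
    p,d=vision.grab_frame(n); ims.append(p)
cv2.imwrite('pics/c13.png',np.hstack([cv2.resize(ims[0][100:220,235:355],(400,400),interpolation=cv2.INTER_CUBIC),cv2.resize(ims[1][170:290,350:470],(400,400),interpolation=cv2.INTER_CUBIC)]))
E
```

```text
clock: 15.63
eef_pos: [524.8, 258.1, 129.1]
tcp_rot: [-3.14, -0.001, -0.49]
contact_force: [0.7, 0.5, -0.4]
opening: 0.998
[524.80393427 258.07767084 129.0652542 ] [-3.14032419e+00 -5.35841488e-04 -4.90398392e-01]
```

View pics/c13.png

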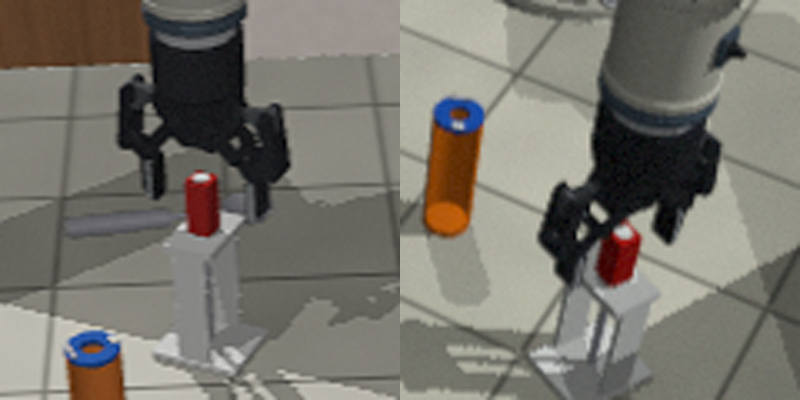

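The fingers straddle the red handle in both views (202,205 and 620,250). I'll close.

```bash
python3 -m inch '[{"dp":[0,0,1],"angular":[0,0,0],"fingers":120},{"dp":[0,0,1],"angular":[0,0,0],"fingers":160},{"dp":[0,0,1],"angular":[0,0,0],"fingers":255},{"dp":[0,0,1],"angular":[0,0,0],"fingers":255},{"dp":[0,0,1],"angular":[0,0,0],"fingers":255},{"dp":[0,0,1],"angular":[0,0,0],"fingers":255},{"dp":[0,0,1],"angular":[0,0,0],"fingers":255},{"dp":[0,0,1],"angular":[0,0,0],"fingers":255},{"dp":[0,0,1],"angular":[0,0,0],"fingers":255},{"dp":[0,0,1],"angular":[0,0,0],"fingers":255}]' 50
python3 - <<'E'
from rig import monitor
s=monitor.sense(); print(s['eef_pos'],s['tcp_rot'],s['wrist_torque'])
E
```

```text
clock: 16.57
eef_pos: [525.0, 258.4, 127.9]
tcp_rot: [-3.14, -0.001, -0.49]
contact_force: [-1.3, -0.6, 5.7]
opening: 0.249
[525.00867696 258.40042299 127.90568806] [-3.13984620e+00 -8.79043353e-04 -4.89981277e-01] [-0.00471288  0.17847029  0.00481537]
```

```bash
python3 -m inch '[{"dp":[0,0,-5],"angular":[0,0,0],"fingers":255},{"dp":[0,0,-20],"angular":[0,0,0],"fingers":255},{"dp":[0,0,-40],"angular":[0,0,0],"fingers":255},{"dp":[0,0,-65],"angular":[0,0,0],"fingers":255},{"dp":[0,0,-90],"angular":[0,0,0],"fingers":255},{"dp":[0,0,-115],"angular":[0,0,0],"fingers":255},{"dp":[0,0,-140],"angular":[0,0,0],"fingers":255},{"dp":[0,0,-165],"angular":[0,0,0],"fingers":255},{"dp":[0,0,-175],"angular":[0,0,0],"fingers":255},{"dp":[0,0,-175],"angular":[0,0,0],"fingers":255},{"dp":[0,0,-175],"angular":[0,0,0],"fingers":255}]'
python3 - <<'E'
from h import *
from rig import monitor,vision
s=monitor.sense(); print(s['eef_pos'],s['tcp_rot'],s['opening'])
ims=[]
for n in ['side','scene','wrist']:
    p,d=vision.grab_frame(n); ims.append(p); np.savez(f"{n}14.npz",p=p,d=d,**vision.camera_params(n))
cv2.imwrite('pics/c14.png',np.hstack([cv2.resize(ims[0][60:220,235:395],(400,400),interpolation=cv2.INTER_CUBIC),cv2.resize(ims[1][110:290,330:510],(400,400),interpolation=cv2.INTER_CUBIC)]))
print(delta(s,484,-227,303,-0.49))
E
```

```text
clock: 17.48
eef_pos: [524.4, 258.0, 302.0]
tcp_rot: [-3.14, -0.001, -0.49]
contact_force: [-0.1, 0.1, -2.0]
opening: 0.255
[524.44453119 258.02378511 301.96134515] [-3.14029749e+00 -6.32922407e-04 -4.89939354e-01] 0.2547286053152069
(array([192.6, 447. ,  -1.5]), array([-0.001, -0.001,  0.   ]))
```

View pics/c14.png

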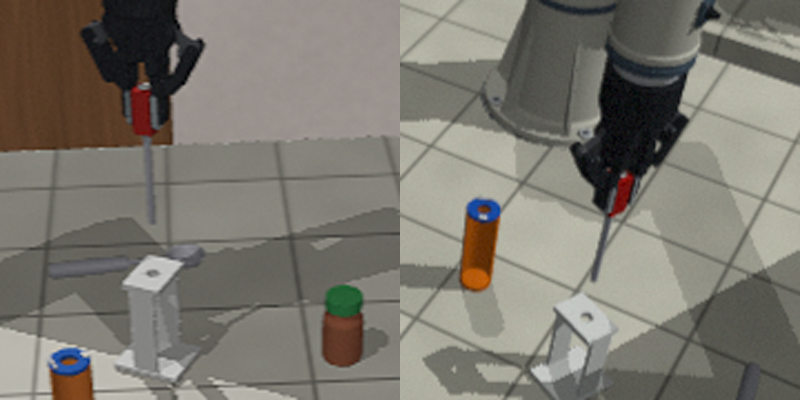

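Both views show the probe free of the stand: handle gripped, and the rod tip at about (152,222) and (595,280) in the crops. I'll measure the rod axis from the two image lines.

```bash
cat > rod.py <<'E'
from h import *
def rodpix(n,p,d,c,e):
    """rod pixels -> per-row subpixel centre line by depth mask; returns list of (u,v)"""
    W=cloud(d,c)
    zt=e[2]-127.9+10   # tip z estimate
    m=(np.hypot(W[...,0]-e[0],W[...,1]-e[1])<22)&(W[...,2]>zt-4)&(W[...,2]<zt+106)
    out=[]
    for v in range(480):
        u=np.where(m[v])[0]
        if 2<=len(u)<=9: out.append((u.mean(),v,len(u)))
    return np.array(out),m
def solve(obs,e):
    """obs: list (c, uv). line: point at z0 + slope; least squares"""
    z0=e[2]-127.9+10
    def f(q):
        r=[]
        for c,uv in obs:
            L=np.array([[q[0]+q[2]*k,q[1]+q[3]*k,z0+k] for k in (0,100)])
            a,b=proj(L,c); t=(b-a)/np.linalg.norm(b-a); nrm=np.array([-t[1],t[0]])
            r.append((uv[:,:2]-a)@nrm)
        return np.concatenate(r)
    o=least_squares(f,[e[0],e[1],0,0],loss='soft_l1',f_scale=0.5,x_scale=[1,1,.01,.01]); return o.x,np.median(abs(o.fun)),z0
E
python3 - <<'E'
from rod import *
from rig import monitor
e=monitor.sense()['eef_pos']
obs=[]
for n in ['side','scene']:
    p,d,c=load(n+'14.npz'); uv,m=rodpix(n,p,d,c,e); print(n,len(uv),uv[[0,len(uv)//2,-1]]); obs.append((c,uv))
    W=cloud(d,c); print('zmin',W[m][:,2].min(), 'single mean xy', np.median(W[m],0))
print(solve(obs,e),e)
E
```

```text
side 35 [[293.5 115.    2. ]
 [294.  132.    3. ]
 [295.  149.    3. ]]
zmin 184.29379178414007 single mean xy [523.55070221 253.40371862 237.49042476]
scene 29 [[423.5 208.    4. ]
 [420.  222.    3. ]
 [417.  236.    3. ]]
zmin 185.4559788894642 single mean xy [526.95776964 256.98919733 237.9408532 ]
(array([ 5.23638776e+02,  2.56060320e+02, -2.37155443e-03, -3.73199700e-04]), np.float64(0.16545827512904), np.float64(182.64955176373311)) [523.78268837 257.70072602 300.54955176]
```

Run:
```python
from rod import *
from scipy.spatial import ConvexHull
p,d,c=load('wrist14.npz'); cv2.imwrite('pics/wrist14.png',p)
p,d,c=load('side11.npz'); cv2.imwrite('pics/lid11.png',np.hstack([cv2.resize(load('side11.npz')[0][265:305,260:300],(400,400),interpolation=cv2.INTER_NEAREST),cv2.resize(load('scene11.npz')[0][160:200,255:295],(400,400),interpolation=cv2.INTER_NEAREST)]))
```

```text
(no output)
```

View pics/wrist14.png

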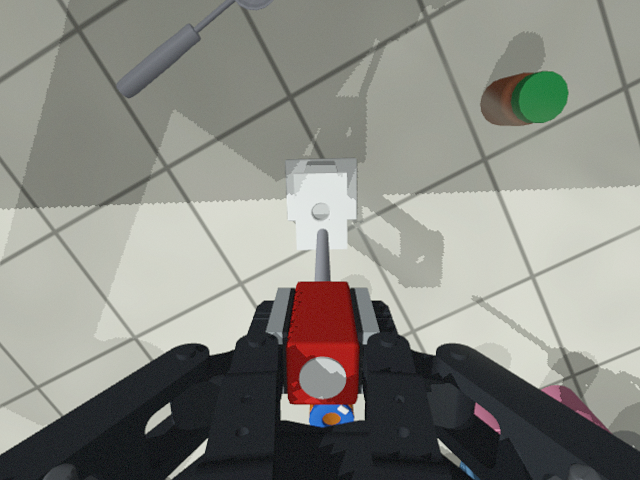

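View pics/lid11.png

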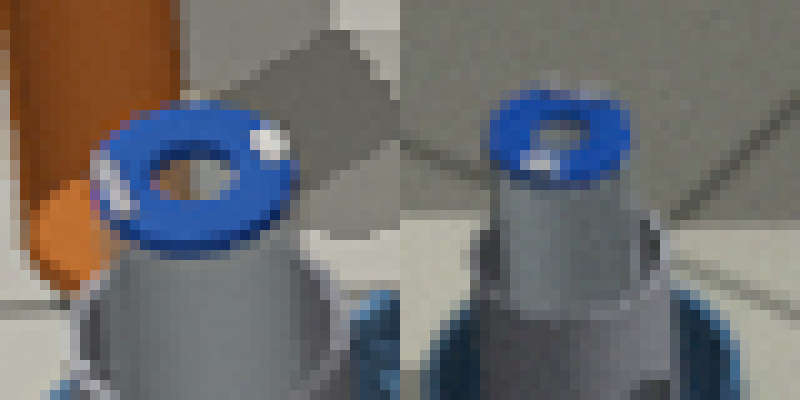

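The wrist view shows the rod tip at (322,232) right next to the stand's hole at (320,211), so the same view will serve for aligning over the lid. I'll carry the probe over smoothly.

```bash
python3 -m inch '[{"dp":[4,10,0],"angular":[0,0,0],"fingers":255},{"dp":[13,30,0],"angular":[0,0,0],"fingers":255},{"dp":[26,60,0],"angular":[0,0,0],"fingers":255},{"dp":[41,95,0],"angular":[0,0,0],"fingers":255},{"dp":[56,130,0],"angular":[0,0,0],"fingers":255},{"dp":[71,165,0],"angular":[0,0,0],"fingers":255},{"dp":[86,200,0],"angular":[0,0,0],"fingers":255},{"dp":[101,235,0],"angular":[0,0,0],"fingers":255},{"dp":[116,270,0],"angular":[0,0,0],"fingers":255},{"dp":[131,305,0],"angular":[0,0,0],"fingers":255},{"dp":[142,330,0],"angular":[0,0,0],"fingers":255},{"dp":[149,345,0],"angular":[0,0,0],"fingers":255}]'
python3 - <<'E'
from h import *
from rig import monitor,vision
s=monitor.sense(); print(s['eef_pos'],s['tcp_rot'],s['opening'],delta(s,484,-224,300,-0.49))
E
```

```text
clock: 18.63
eef_pos: [492.3, -119.7, 301.4]
tcp_rot: [-3.141, 0.0, -0.492]
contact_force: [0.3, 0.5, -0.8]
opening: 0.251
[ 492.25382251 -119.66011114  301.37813832] [-3.14145851e+00  3.09381946e-04 -4.91912244e-01] 0.2508975873821165 (array([42. , 95.9,  1.4]), array([-0.   ,  0.   , -0.002]))
```

```bash
python3 -m inch '[{"dp":[6,14,0],"angular":[0,0,0],"fingers":255},{"dp":[16,36,0],"angular":[0,0,0],"fingers":255},{"dp":[28,62,0],"angular":[0,0,0],"fingers":255},{"dp":[36,82,0],"angular":[0,0,0],"fingers":255},{"dp":[40,92,0],"angular":[0,0,0],"fingers":255},{"dp":[42,96,0],"angular":[0,0,0],"fingers":255},{"dp":[42,96,0],"angular":[0,0,0],"fingers":255},{"dp":[42,96,0],"angular":[0,0,0],"fingers":255},{"dp":[42,96,0],"angular":[0,0,0],"fingers":255},{"dp":[42,96,0],"angular":[0,0,0],"fingers":255}]'
python3 - <<'E'
from rod import *
from rig import monitor,vision
s=monitor.sense(); e=s['eef_pos'];print(e,s['tcp_rot'],s['opening'])
obs=[]
for n in ['wrist','side','scene']:
    p,d=vision.grab_frame(n); c=vision.camera_params(n); np.savez(f"{n}15.npz",p=p,d=d,**c)
    if n=='wrist': cv2.imwrite('pics/wrist15.png',p); continue
    uv,m=rodpix(n,p,d,c,e); obs.append((c,uv)); print(n,len(uv))
    cv2.imwrite(f'pics/{n}15.png',p)
print(solve(obs,e))
print(monitor.sense()['eef_pos'])
E
```

```text
clock: 19.47
eef_pos: [485.7, -219.9, 302.1]
tcp_rot: [-3.14, -0.001, -0.489]
contact_force: [0.0, -0.6, -1.3]
opening: 0.251
[ 485.7320145  -219.91011896  302.0870956 ] [-3.13990986e+00 -5.40940323e-04 -4.88878648e-01] 0.25061888269750154
side 39
scene 30
(array([ 4.84382467e+02, -2.23077970e+02,  1.72573459e-03,  7.47042653e-03]), np.float64(0.20874021974051035), np.float64(184.18709559924375))
[ 485.78036977 -220.26340081  302.1922171 ]
```

View pics/wrist15.png

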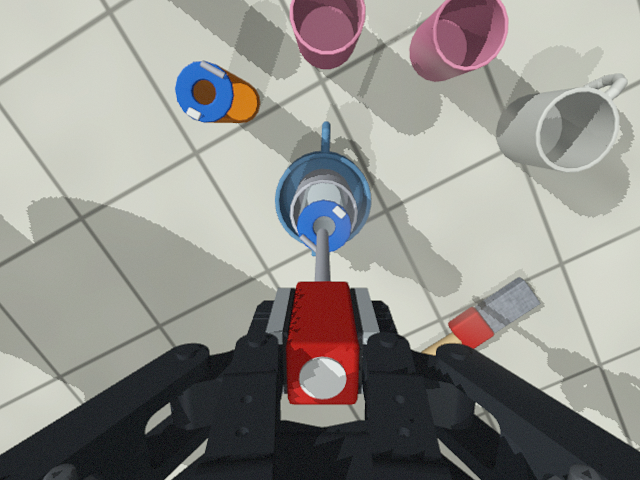

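View pics/side15.png

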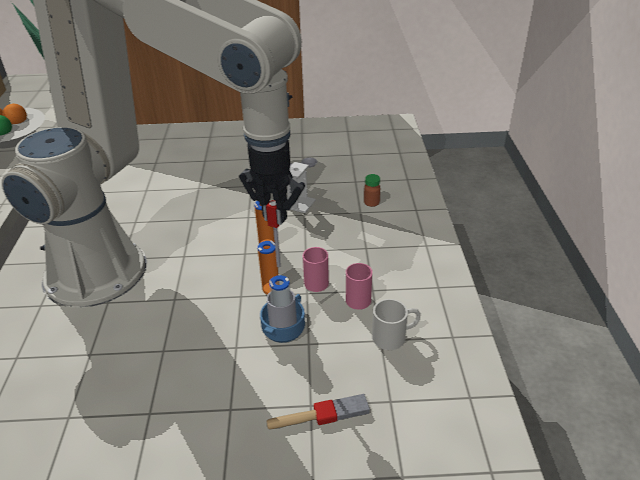

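Wrist view: the rod tip at (322,230) overlaps the lid's hole around (325,225), still about 40 mm above it. I'll compute the offset between tip and hole from all the cameras.

```bash
cat > hole.py <<'E'
from rod import *
def bluemask(p,box):
    u0,v0,u1,v1=box
    h=cv2.cvtColor(p,cv2.COLOR_BGR2HSV)
    m=(h[...,0]>105)&(h[...,0]<125)&(h[...,1]>165)&(h[...,2]>90)
    o=np.zeros(m.shape,np.uint8); o[v0:v1,u0:u1]=m[v0:v1,u0:u1]
    k,l,st,ce=cv2.connectedComponentsWithStats(o)
    i=1+np.argmax(st[1:,4]); return (l==i).astype(np.uint8)
def hullc(pts):
    h=cv2.convexHull(pts.astype(np.float32)); M=cv2.moments(h); return np.array([M['m10']/M['m00'],M['m01']/M['m00']]),M['m00']
def lidmodel(x,y,c,zt=145):
    a=np.linspace(0,2*np.pi,60)
    P=[np.c_[x+22*np.cos(a),y+22*np.sin(a),np.full(60,z)] for z in (zt,zt-6)]
    return hullc(proj(np.vstack(P),c))
def lidobs(m):
    v,u=np.nonzero(m); 
    pts=np.vstack([np.c_[u+a,v+b] for a in(-.5,.5) for b in(-.5,.5)])
    return hullc(pts)
def lidfit(obs):
    f=lambda q: np.concatenate([lidmodel(q[0],q[1],c)[0]-o for c,o in obs])
    r=least_squares(f,[484,-227]); return r.x,r.fun
E
python3 - <<'E'
from hole import *
obs=[]
for n,box in [('side11',(262,268,298,300)),('scene11',(258,162,292,196)),('side15',(262,268,298,300)),('wrist15',(280,180,370,265)),('wrist11',(270,190,370,290))]:
    p,d,c=load(n+'.npz'); m=bluemask(p,box); o,a=lidobs(m); print(n,o,'area',a,'model',lidmodel(484,-227,c),'single',lidfit([(c,o)])[0])
    if '11' in n and n!='wrist11': obs.append((c,o))
print('two-cam lid centre',lidfit(obs))
p,d,c=load('wrist15.npz')
cv2.imwrite('pics/w15z.png',cv2.resize(p[170:290,262:382],(600,600),interpolation=cv2.INTER_CUBIC))
E
```

```text
side11 [279.15672783 282.44495413] area 218.0 model (array([279.11097155, 282.39392021]), 273.78074526786804) single [ 484.09915453 -227.16479207]
scene11 [270.39506173 173.22222222] area 108.0 model (array([270.43691059, 173.86999888]), 131.9198694997467) single [ 481.82219899 -229.0036197 ]
side15 [279.15672783 282.44495413] area 218.0 model (array([279.11097155, 282.39392021]), 273.78074526786804) single [ 484.09915453 -227.16479207]
wrist15 [322.12072903 225.54901186] area 1897.5 model (array([324.13373042, 226.43013738]), 2372.6466747398954) single [ 482.91671888 -225.59589895]
wrist11 [318.02176784 241.22572048] area 3533.5 model (array([319.8732149 , 244.14075785]), 3967.676382849226) single [ 482.76628687 -225.16871209]
two-cam lid centre (array([ 483.81307513, -227.72051587]), array([-0.13813725,  0.18588104, -0.11719946,  0.53101786]))
```

View pics/w15z.png

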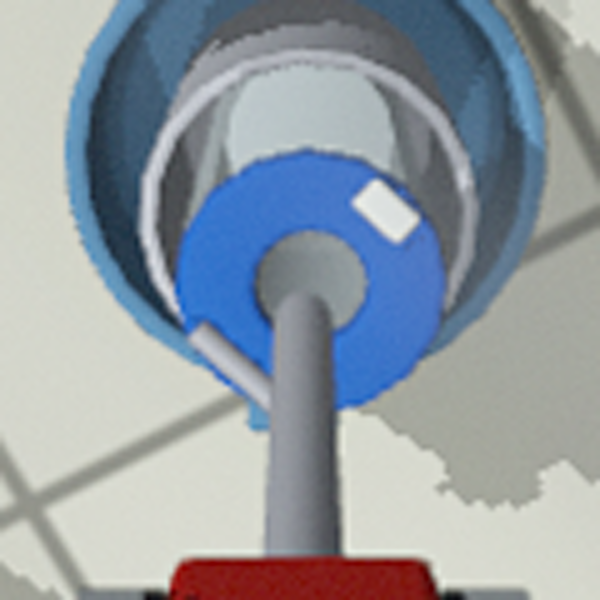

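Run:
```python
from hole import *
def unp(u,v,z,c):
    R,t=c['R'],c['t']; C=-R.T@t; r=R.T@np.array([(u-c['cx'])/c['fx'],(v-c['cy'])/c['fy'],1]); return (C+r*(z-C[2])/r[2])
p,d,c=load('wrist15.npz'); C=-c['R'].T@c['t']; print('cam',C)
px=lambda U,V:(262+(U+.5)/5-.5,170+(V+.5)/5-.5)
h=unp(*px(312,282.5),145,c); print('hole wrist',h)
t=unp(*px(303,292),184,c); print('tip rim wrist',t)
# axis-aligned tool
yaw=-0.489; X=np.array([np.cos(yaw),np.sin(yaw)]); Y=np.array([np.sin(yaw),-np.cos(yaw)])
print('cam dir from tip in tool xy', (C[:2]-t[:2])@X,(C[:2]-t[:2])@Y)
W=cloud(d,c)
for V in (330,400,470,530):
    v=int(round(px(0,V)[1])); u=np.arange(310,335); ww=W[v,310:335]; k=ww[:,2]>180; print(v,u[k].mean() if k.any() else None,k.sum(),np.median(ww[k],0) if k.any() else None)
# better masks
for n,box in [('side11',(262,268,298,300)),('scene11',(258,162,292,196)),('wrist11',(270,190,370,290))]:
    p,d,c=load(n+'.npz'); W=cloud(d,c)
    hh=cv2.cvtColor(p,cv2.COLOR_BGR2HSV); u0,v0,u1,v1=box
    m=(hh[...,0]>100)&(hh[...,0]<128)&(hh[...,1]>110)&(W[...,2]>133)
    o=np.zeros(m.shape,np.uint8); o[v0:v1,u0:u1]=m[v0:v1,u0:u1]
    k,l,st,ce=cv2.connectedComponentsWithStats(o); o=(l==1+np.argmax(st[1:,4]))
    q,a=lidobs(o); print(n,q,a,lidmodel(484,-227,c),lidfit([(c,q)])[0])
```

```text
cam [ 519.61339677 -156.08186409  445.54048608]
hole wrist [ 484.47345107 -225.85270636  145.        ]
tip rim wrist [ 487.29196133 -217.41712631  184.        ]
cam dir from tip in tool xy -0.2783681510838355 -69.32973454936645
236 322.5 12 [ 487.72738374 -217.25068962  204.69722618]
250 322.5 14 [ 487.6555954  -217.57281056  233.29979421]
264 322.5 14 [ 487.56422876 -217.14856661  256.86575815]
276 322.2 15 [ 487.40832084 -217.09162921  273.17186719]
side11 [278.78821549 282.54377104] 247.5 (array([279.11097155, 282.39392021]), 273.78074526786804) [ 483.32047124 -227.41737284]
scene11 [270.48575499 173.53988604] 117.0 (array([270.43691059, 173.86999888]), 131.9198694997467) [ 482.66955822 -227.78126701]
wrist11 [318.43833902 241.06914676] 3662.5 (array([319.8732149 , 244.14075785]), 3967.676382849226) [ 483.01810226 -225.05436475]
```

Wrist and fixed cameras agree: the tip needs to shift about (-1, -4.7) mm to reach the hole. I'll shift it, lower to about 10 mm above the lid, and measure again.

```bash
python3 -m inch '[{"dp":[1.3,4.6,0],"angular":[0,0,0],"fingers":255},{"dp":[1.3,4.6,0],"angular":[0,0,0],"fingers":255},{"dp":[1.3,4.6,8],"angular":[0,0,0],"fingers":255},{"dp":[1.3,4.6,16],"angular":[0,0,0],"fingers":255},{"dp":[1.3,4.6,24],"angular":[0,0,0],"fingers":255},{"dp":[1.3,4.6,28],"angular":[0,0,0],"fingers":255},{"dp":[1.3,4.6,28],"angular":[0,0,0],"fingers":255},{"dp":[1.3,4.6,28],"angular":[0,0,0],"fingers":255},{"dp":[1.3,4.6,28],"angular":[0,0,0],"fingers":255},{"dp":[1.3,4.6,28],"angular":[0,0,0],"fingers":255}]'
python3 - <<'E'
from rod import *
from rig import monitor,vision
s=monitor.sense(); e=s['eef_pos'];print(e,s['tcp_rot'],s['opening'])
obs=[]
for n in ['wrist','side','scene']:
    p,d=vision.grab_frame(n); c=vision.camera_params(n); np.savez(f"{n}16.npz",p=p,d=d,**c)
    if n=='wrist': cv2.imwrite('pics/w16z.png',cv2.resize(p[170:290,262:382],(600,600),interpolation=cv2.INTER_CUBIC)); continue
    uv,m=rodpix(n,p,d,c,e); obs.append((c,uv)); print(n,len(uv))
p=load('side16.npz')[0];q=load('scene16.npz')[0]
cv2.imwrite('pics/c16.png',np.hstack([cv2.resize(p[220:300,240:320],(400,400),interpolation=cv2.INTER_CUBIC),cv2.resize(q[120:200,230:310],(400,400),interpolation=cv2.INTER_CUBIC)]))
print(solve(obs,e))
E
```

```text
clock: 20.45
eef_pos: [484.9, -225.6, 274.4]
tcp_rot: [-3.14, -0.001, -0.49]
contact_force: [-0.4, -0.0, -1.3]
opening: 0.252
[ 484.8812648  -225.6407594   274.44616177] [-3.14010308e+00 -1.33354931e-03 -4.90053893e-01] 0.2516530607396768
side 38
scene 29
(array([ 4.83664326e+02, -2.28440351e+02,  2.38680579e-04,  7.55275339e-03]), np.float64(0.1841629085181915), np.float64(156.54616176746654))
```

View pics/w16z.png

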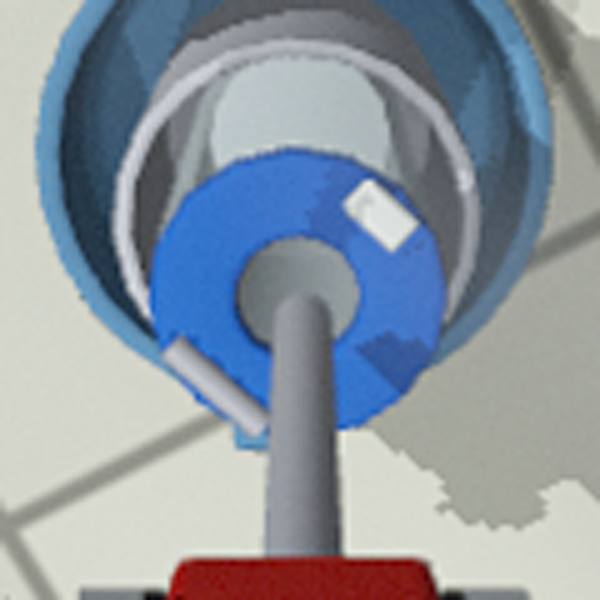

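View pics/c16.png

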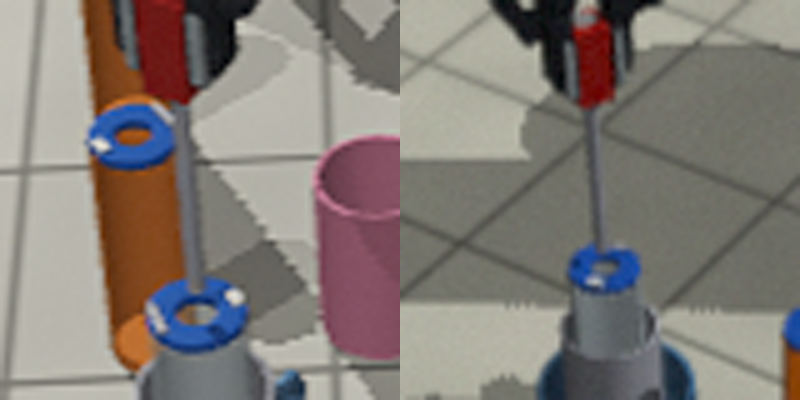

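Run:
```python
from hole import *
def unp(u,v,z,c):
    R,t=c['R'],c['t']; C=-R.T@t; r=R.T@np.array([(u-c['cx'])/c['fx'],(v-c['cy'])/c['fy'],1]); return (C+r*(z-C[2])/r[2])
p,d,c=load('wrist16.npz')
yaw=-0.49; X=np.array([np.cos(yaw),np.sin(yaw)]); Y=np.array([np.sin(yaw),-np.cos(yaw)])
big=cv2.resize(p[170:290,262:382],(960,960),interpolation=cv2.INTER_CUBIC).astype(int)
px=lambda U,V:(262+(U+.5)/8-.5,170+(V+.5)/8-.5)
blue=(big[...,0]-big[...,2])>90   # B-R
# radial edges from a seed inside hole
seed=np.array([299,280])*1.6
pts=[]
for a in np.deg2rad(np.arange(150,391,6)):
    for k in range(10,140):
        q=seed+k*np.array([np.cos(a),np.sin(a)]); 
        if blue[int(q[1]),int(q[0])]: pts.append(q); break
pts=np.array(pts); 
up=np.array([px(*q) for q in pts])
# unproject to z=145 and fit circle r=9 (edges from upper/near side and sides)
g=np.array([unp(u,v,145,c)[:2] for u,v in up])
f=lambda q: np.hypot(g[:,0]-q[0],g[:,1]-q[1])-9
o=least_squares(f,g.mean(0),loss='soft_l1',f_scale=.5); print('hole',o.x,np.abs(o.fun).max(),fitc(g))
t=unp(*px(302*1.6,292*1.6),156.5,c)[:2]; tip=t+4*Y; print('tip',tip,'delta',o.x-tip,'tool',(o.x-tip)@X,(o.x-tip)@Y)
img=big.astype(np.uint8).copy()
for q in pts: cv2.circle(img,tuple(int(i) for i in q),3,(0,255,255),-1)
# model overlay
a=np.linspace(0,2*np.pi,90)
def draw(cx,cy,z,r,col):
    P=proj(np.c_[cx+r*np.cos(a),cy+r*np.sin(a),np.full(90,z)],c); P=(P-[262,170]+.5)*8-.5
    cv2.polylines(img,[P.astype(np.int32)],True,col,1)
draw(*o.x,145,9,(0,0,255)); draw(*o.x,145,22,(0,0,255)); draw(*o.x,139,9,(0,255,0)); draw(*tip,156.5,4,(255,0,255))
cv2.imwrite('pics/ov16.png',cv2.resize(img[150:750,100:900],(800,600)))
```

```text
hole [ 484.10862277 -225.85186773] 0.3875871039051937 (array([ 484.04206508, -225.96632495]), np.float64(9.116433873063578))
tip [ 484.46799319 -226.47702009] delta [-0.35937042  0.62515236] tool -0.6112972131077437 -0.3824634449713479
```

View pics/ov16.png

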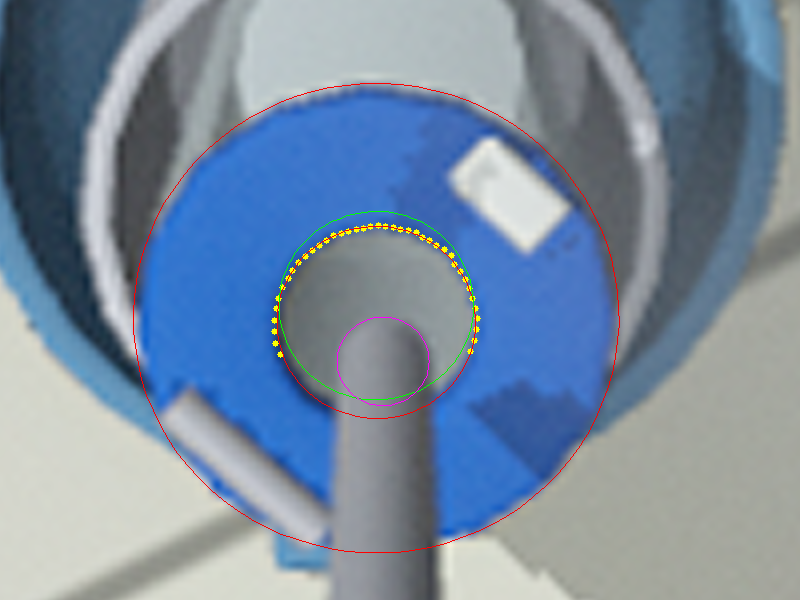

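The fitted hole circle (red) matches the image. The wrist camera puts the tip (-0.4, +0.6) mm from centre and the fixed cameras (-0.3, +0.8) mm, so they agree. I'll correct and lower partway through.

```bash
python3 -m inch '[{"dp":[-0.6,-0.4,0],"angular":[0,0,0],"fingers":255},{"dp":[-0.6,-0.4,0],"angular":[0,0,0],"fingers":255},{"dp":[-0.6,-0.4,3],"angular":[0,0,0],"fingers":255},{"dp":[-0.6,-0.4,8],"angular":[0,0,0],"fingers":255},{"dp":[-0.6,-0.4,13],"angular":[0,0,0],"fingers":255},{"dp":[-0.6,-0.4,18],"angular":[0,0,0],"fingers":255},{"dp":[-0.6,-0.4,23],"angular":[0,0,0],"fingers":255},{"dp":[-0.6,-0.4,26],"angular":[0,0,0],"fingers":255},{"dp":[-0.6,-0.4,26],"angular":[0,0,0],"fingers":255},{"dp":[-0.6,-0.4,26],"angular":[0,0,0],"fingers":255}]'
python3 - <<'E'
from hole import *
from rig import monitor,vision
s=monitor.sense(); e=s['eef_pos'];print(e,s['tcp_rot'],s['opening'])
obs=[]
for n in ['wrist','side','scene']:
    p,d=vision.grab_frame(n); c=vision.camera_params(n); np.savez(f"{n}17.npz",p=p,d=d,**c)
    if n=='wrist': cv2.imwrite('pics/w17z.png',cv2.resize(p[170:290,262:382],(600,600),interpolation=cv2.INTER_CUBIC)); continue
    uv,m=rodpix(n,p,d,c,e+[0,0,0]); uv=uv[np.abs(uv[:,0]-np.median(uv[:,0]))<6]; uv=uv[uv[:,1]<np.percentile(uv[:,1],70)]; obs.append((c,uv)); print(n,len(uv))
print(solve(obs,e))
E
```

```text
clock: 21.43
eef_pos: [484.3, -224.8, 247.8]
tcp_rot: [-3.14, -0.0, -0.49]
contact_force: [-0.1, 0.0, -0.8]
opening: 0.247
[ 484.25504485 -224.81668758  247.83112857] [-3.14014235e+00 -1.85712848e-04 -4.90002945e-01] 0.24675393485664124
side 20
scene 16
(array([ 4.84191075e+02, -2.26671866e+02, -1.45982427e-02, -1.05099735e-02]), np.float64(0.17945514914793553), np.float64(129.93112857156856))
```

View pics/w17z.png

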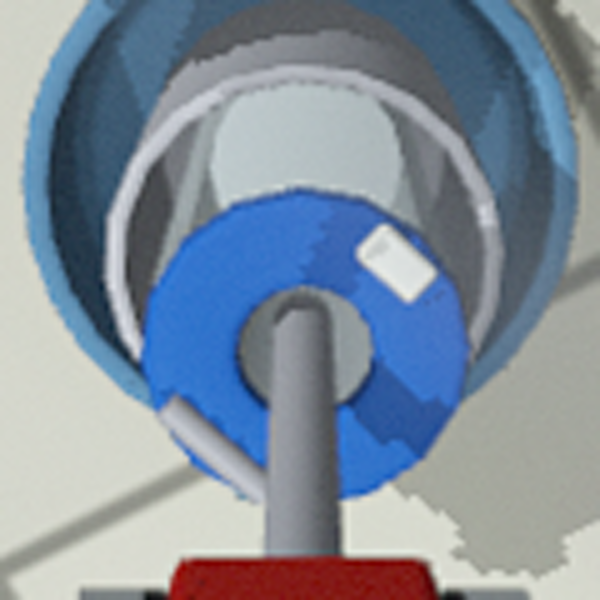

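The rod has entered the hole without touching: rod centre at x≈302, hole centre at x≈305 in the crop. I'll refit and continue.

```bash
cat > wh.py <<'E'
from hole import *
def unp(u,v,z,c):
    R,t=c['R'],c['t']; C=-R.T@t; r=R.T@np.array([(u-c['cx'])/c['fx'],(v-c['cy'])/c['fy'],1]); return (C+r*(z-C[2])/r[2])
def wristhole(f,seed,angs,yaw=-0.49):
    p,d,c=load(f)
    big=cv2.resize(p,None,fx=8,fy=8,interpolation=cv2.INTER_CUBIC).astype(int)
    blue=(big[...,0]-big[...,2])>90
    g=[]
    for a in np.deg2rad(angs):
        for k in range(8,160):
            q=np.array(seed)*8+k*np.array([np.cos(a),np.sin(a)])
            if blue[int(q[1]),int(q[0])]: g.append(unp((q[0]+.5)/8-.5,(q[1]+.5)/8-.5,145,c)[:2]); break
    g=np.array(g)
    o=least_squares(lambda q: np.hypot(g[:,0]-q[0],g[:,1]-q[1])-9,g.mean(0),loss='soft_l1',f_scale=.5)
    return o.x,np.abs(o.fun).max(),c,d,p
E
python3 - <<'E'
from wh import *
# two seeds either side of the rod tip, in full px
x,mx,c,d,p=wristhole('wrist17.npz',(262+304/5,170+297/5),np.arange(180,361,6)); print('hole',x,mx)
x2,mx2,*_=wristhole('wrist17.npz',(262+255/5,170+340/5),np.arange(140,260,6)); x3=wristhole('wrist17.npz',(262+350/5,170+340/5),np.arange(-60,60,6))[0]; print(x2,x3)
e=np.array([484.255,-224.817]); print('tip pred',e+[-.38,-.85])
# rod lateral: x centre per row in wrist via depth
W=cloud(d,c); yaw=-.49; X=np.array([np.cos(yaw),np.sin(yaw)])
for v in (240,250,260,270):
    u=np.arange(305,345); k=(W[v,305:345,2]>135)&(np.abs((W[v,305:345,:2]-x)@X)<8)&(W[v,305:345,2]>150); print(v,u[k].mean(),k.sum())
    uc=u[k].mean(); zz=np.median(W[v,305:345][k][:,2]); P=unp(uc,v,zz,c); print('  X off rod-hole',(P[:2]-x)@X)
E
```

```text
hole [ 484.42247292 -226.11547801] 0.20058702619754776
[ 483.82472701 -226.3159413 ] [ 484.25416797 -226.38149653]
tip pred [ 483.875 -225.667]
240 322.5 12
  X off rod-hole -0.28658682742274944
250 322.5 14
  X off rod-hole -0.31702571668504137
260 322.5 14
  X off rod-hole -0.34421344993420505
270 322.5 16
  X off rod-hole -0.3673143062303107
```

```bash
python3 -m inch '[{"dp":[0.4,0.3,3],"angular":[0,0,0],"fingers":255},{"dp":[0.4,0.3,9],"angular":[0,0,0],"fingers":255},{"dp":[0.4,0.3,15],"angular":[0,0,0],"fingers":255},{"dp":[0.4,0.3,21],"angular":[0,0,0],"fingers":255},{"dp":[0.4,0.3,27],"angular":[0,0,0],"fingers":255},{"dp":[0.4,0.3,33],"angular":[0,0,0],"fingers":255},{"dp":[0.4,0.3,39],"angular":[0,0,0],"fingers":255},{"dp":[0.4,0.3,45],"angular":[0,0,0],"fingers":255},{"dp":[0.4,0.3,50],"angular":[0,0,0],"fingers":255},{"dp":[0.4,0.3,54],"angular":[0,0,0],"fingers":255},{"dp":[0.4,0.3,55],"angular":[0,0,0],"fingers":255},{"dp":[0.4,0.3,55],"angular":[0,0,0],"fingers":255}]'
python3 -m inch '[{"dp":[0,0,0],"angular":[0,0,0],"fingers":255},{"dp":[0,0,0],"angular":[0,0,0],"fingers":255},{"dp":[0,0,0],"angular":[0,0,0],"fingers":255},{"dp":[0,0,0],"angular":[0,0,0],"fingers":255},{"dp":[0,0,0],"angular":[0,0,0],"fingers":255},{"dp":[0,0,0],"angular":[0,0,0],"fingers":255}]'
python3 - <<'E'
from hole import *
from rig import monitor,vision
s=monitor.sense(); e=s['eef_pos'];print(e,s['tcp_rot'],s['opening'])
for n in ['wrist','side','scene']:
    p,d=vision.grab_frame(n); c=vision.camera_params(n); np.savez(f"{n}18.npz",p=p,d=d,**c)
p=load('wrist18.npz')[0]; cv2.imwrite('pics/w18z.png',cv2.resize(p[170:290,262:382],(600,600),interpolation=cv2.INTER_CUBIC))
p=load('side18.npz')[0];q=load('scene18.npz')[0]
cv2.imwrite('pics/c18.png',np.hstack([cv2.resize(p[250:330,240:320],(400,400),interpolation=cv2.INTER_CUBIC),cv2.resize(q[140:220,230:310],(400,400),interpolation=cv2.INTER_CUBIC)]))
E
```

```text
clock: 22.58
eef_pos: [484.5, -225.2, 192.7]
tcp_rot: [-3.14, -0.0, -0.49]
contact_force: [0.4, 0.2, -1.3]
opening: 0.252
clock: 23.08
eef_pos: [484.7, -225.3, 193.2]
tcp_rot: [-3.14, -0.001, -0.49]
contact_force: [0.0, 0.3, -1.2]
opening: 0.253
[ 484.67262104 -225.27130729  193.1994074 ] [-3.14014650e+00 -8.74573001e-04 -4.89973377e-01] 0.2528339655085416
```

View pics/w18z.png

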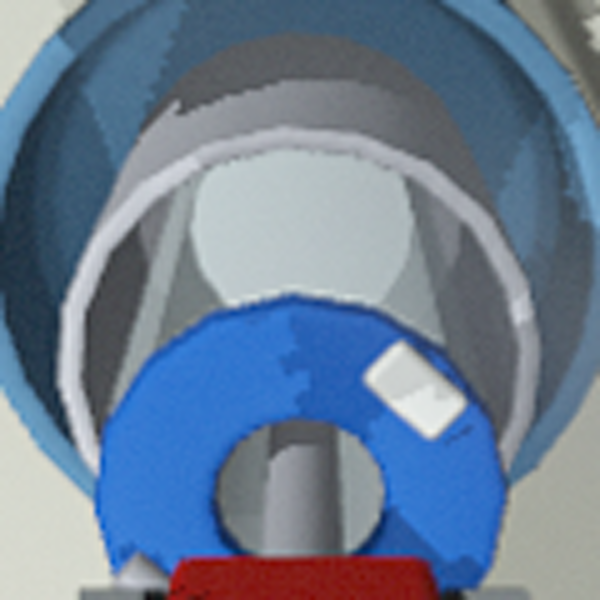

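View pics/c18.png

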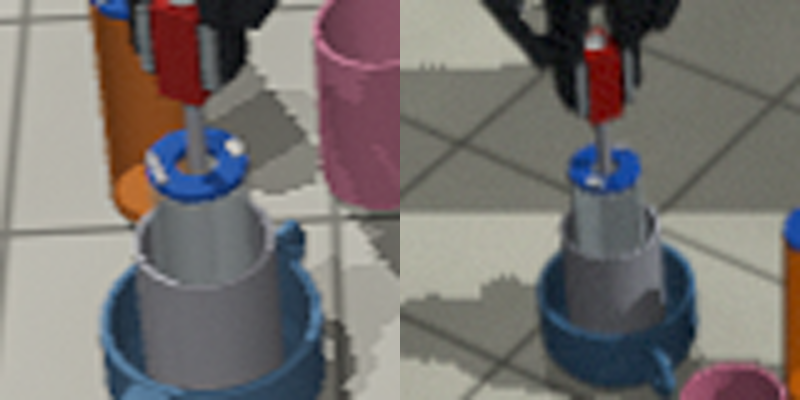

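Run:
```python
from wh import *
from rig import monitor
yaw=-.49; X=np.array([np.cos(yaw),np.sin(yaw)]); Y=np.array([np.sin(yaw),-np.cos(yaw)])
p,d,c=load('wrist18.npz')
big=cv2.resize(p,None,fx=8,fy=8,interpolation=cv2.INTER_CUBIC).astype(int); blue=(big[...,0]-big[...,2])>90
g=[]
for seed,an in [((262+243/5,170+490/5),np.arange(110,255,6)),((262+360/5,170+490/5),np.arange(-75,70,6))]:
    for a in np.deg2rad(an):
        for k in range(4,200):
            q=np.array(seed)*8+k*np.array([np.cos(a),np.sin(a)])
            if blue[int(q[1]),int(q[0])]: g.append(unp((q[0]+.5)/8-.5,(q[1]+.5)/8-.5,145,c)[:2]); break
g=np.array(g)
o=least_squares(lambda q: np.hypot(g[:,0]-q[0],g[:,1]-q[1])-9,g.mean(0),loss='soft_l1',f_scale=.5); h=o.x
print('hole',h,abs(o.fun).max(),len(g))
s=monitor.sense(); e=s['eef_pos'][:2]; rod=e+[-.38,-.85]; print('TCP',s['eef_pos'],'rod pred',rod,'rod-hole',rod-h)
# lateral rod centre near lid height from brightness edges at crop row ~520
for V in (500,520,540):
    v=170+V/5; row=cv2.cvtColor(p,cv2.COLOR_BGR2GRAY)[int(v),300:345]; print(int(v),row)
# static cams: rod rays vs lid hull
for n in ['side18','scene18']:
    p,d,c=load(n+'.npz'); W=cloud(d,c)
    m=(np.hypot(W[...,0]-484,W[...,1]+226)<14)&(W[...,2]>152)&(W[...,2]<184)
    v,u=np.nonzero(m); print(n,len(u),'rod px',np.c_[u,v][[0,-1]].tolist(),'proj of hole axis z165',proj([483.4,-227.6,165],c),'rod mean',u.mean(),v.mean(),'meanZ',W[m][:,2].mean())
```

```text
hole [ 483.91215119 -226.00134165] 0.3338937615950375 50
TCP [ 484.62172292 -225.2474367   193.1094393 ] rod pred [ 484.24172292 -226.0974367 ] rod-hole [ 0.32957173 -0.09609506]
270 [109 105  98  87  53  64 109 108 109 110 115 116 119 118 128 149 160 160
 153 153 146 141 135 124 113 104  95  83  82  89 131 154 152 151 155 156
 158 153 121  89 111 111 110 110 111]
274 [106 110 104  96  89  48  71 119 116 120 121 125 128 131 138 157 161 155
 155 153 145 138 132 123 114 106  92  84  80  82 117 154 152 153 154 156
 155 108  42  66  80  80  83  97 111]
278 [111 110 106 104 100  91  53  40  44  73 119 130 130 131 140 160 159 157
 155 149 144 138 132 124 113 101  93  85  80  77 108 158 155 148 106  56
  46  56  75  79  79  80  84  83  82]
side18 34 rod px [[276, 271], [278, 280]] proj of hole axis z165 [278.09637529 274.48322425] rod mean 278.1470588235294 275.38235294117646 meanZ 164.7211776448003
scene18 20 rod px [[269, 165], [271, 171]] proj of hole axis z165 [269.89382763 167.58831945] rod mean 269.95 168.15 meanZ 166.75239537406583
```

All the checks agree: the rod is within about 0.4 mm of the hole's centre in the wrist view and within 0.1 px laterally in both fixed views. The tip is about 65 mm above the canister's underside, and the probe is upright, still and gripped. Handing in.

Run:
```python
from rig import monitor,sign_off
s=monitor.sense(); print(s['clock'],s['eef_pos'],abs(s['qvel']).max(),s['opening'],s['contact_force'])
print(sign_off())
```

```text
23.2333 [ 484.62172292 -225.2474367   193.1094393 ] 0.0013097093708088234 0.24874075364687764 [ 1.0828545  -0.73661396 -0.63850969]
the job is handed in; nothing more can be done
None
```

The water bath is set up and the job was handed in at 23.2 s of the 67 s limit, with the gripper still holding the probe in the canister. `sign_off` gave no verdict, so this rests on my own checks.

- **Beaker and canister:** I stood the steel beaker in the blue jug and let go, then stood the clear canister in the beaker and let go. The pictures after each release showed them upright and centred within a few millimetres. The lid's upper face measured about 145 mm high, as expected if both stand on their floors.
- **Probe:** I lifted it straight out of its stand, lined it up over the lid and lowered it through the hole.
    - **Centring:** the final wrist picture put the rod about 0.4 mm from the hole's centre. Both fixed cameras agreed to about 0.1 px sideways.
    - **Pose:** the tip was about 65 mm above the canister's underside. The gripper was within 2 mrad of vertical, nothing was moving, and the opening was still about 21 mm on the 22 mm handle.
- **Contact:** the wrist force stayed at about 1–2 N throughout the lowering, with no sign of the rod touching the canister.

Two results disagreed:
- The wrist and fixed cameras differed by about 2 mm in absolute position, within the stated calibration. I therefore aligned on differences measured within the same camera.
- One fixed-camera fit of the rod's tilt, taken partway into the hole, read about 18 mrad on few pixels. The earlier fits on the whole rod read under 8 mrad.

I did not re-measure the spice jar, mug, brush and spoon at the end; nothing went near them and they looked unmoved in the later pictures.

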